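# Scoop cable glands from the stock bin onto the counting scale

### The job

Draw the scoop out from under the low shelf by its bowl, lay it flat on the bench clear of the shelf, let go, and take it again by its handle. With it scoop at least three of the five cable glands out of the bin in one scoopful and tip them, from low down, into the dish of the counting scale, leaving the rest in the bin; the gripper must not touch the glands. Then lay the scoop flat on the bench, clear of the shelf, and let go; leave the other things on the bench where they are.

Things in the scene. Friction and masses are not known exactly. Their poses are not given: they have to be found in the camera images.
- scoop: Aluminium scoop, black handle. Origin: under the bowl's centre; x to the open lip, z up. Bowl x -47 to +53 mm, 66 wide (60 inside), floor 3 mm, lip 2 mm thick; walls 34 high, sides stepping down from x +4, ending at +28. Handle x -47 to -140, 16 wide (y), z 22 to 42. 0.16 kg. Starts flat on the bench, handle under the riser shelf, bowl in the open.
- scoop_grip (a point): Middle of the scoop's handle: 92 mm behind the scoop's origin, 32 mm above its underside. Axes as the scoop's.
- scoop_lip (a point): Middle of the scoop's front edge, 53 mm ahead of the scoop's origin, 1 mm above its underside.
- scoop_bowl (a point): Middle of the space in the scoop's bowl, 12 mm above the scoop's origin.
- riser: Fixed low grey steel shelf on the bench, 160 mm deep (x), 240 mm wide (y), board 62 to 72 mm high, side panels 6 mm thick at both ends of its width, cartons on top up to 142 mm high (x -73 to +13 mm). Origin: centre of its foot on the bench; its open front edge is at x +80 mm, x points out of the front.
- bin: Fixed blue bin holding the glands. Inside 240 mm long (x -120 to +120), 84 wide (y -42 to +42), walls 5. Inner floor 12 above the bench. Back wall (x +120) and sides 60 high; sides 36 high from x -50 to the front; low front wall (x -120) 20 high. Origin: centre of its underside; x towards the back wall.
- scale: Fixed grey counting scale, 165 mm by 150 mm, housing up to 44 mm high, with a round steel dish on top. Origin: centre of its underside, z up.
- dish (a point): Centre of the inner floor of the scale's round steel dish, 57 mm above the bench. Dish: inner diameter 114 mm at the floor, 134 mm at the rim; rim 41 mm above this point (98 mm above the bench).
- gland1: One of the five like steel cable glands in the bin: barrel-shaped, 26 mm diameter, 26 mm high, both ends chamfered, about 30 g. Origin at its middle; z is its barrel axis. Starts standing on the bin's floor towards the back wall.
- gland2: One of the five like steel cable glands in the bin: barrel-shaped, 26 mm diameter, 26 mm high, both ends chamfered, about 30 g. Origin at its middle; z is its barrel axis. Starts standing on the bin's floor towards the back wall.
- gland3: One of the five like steel cable glands in the bin: barrel-shaped, 26 mm diameter, 26 mm high, both ends chamfered, about 30 g. Origin at its middle; z is its barrel axis. Starts standing on the bin's floor towards the back wall.
- gland4: One of the five like steel cable glands in the bin: barrel-shaped, 26 mm diameter, 26 mm high, both ends chamfered, about 30 g. Origin at its middle; z is its barrel axis. Starts standing on the bin's floor towards the back wall.
- gland5: One of the five like steel cable glands in the bin: barrel-shaped, 26 mm diameter, 26 mm high, both ends chamfered, about 30 g. Origin at its middle; z is its barrel axis. Starts standing on the bin's floor towards the back wall.
- breaker: Bystander, loose: white circuit breaker, 70 x 36 x 79 mm high. Origin under its centre.
- contactor: Bystander, loose: grey and black contactor, 75 x 45 x 76 mm high. Origin under its centre.
- din_rail: Bystander, loose: offcut of aluminium rail, 160 x 35 x 10 mm, long in x. Origin under its centre.
- screwdriver: Bystander, loose: screwdriver 190 mm long, lying along its x.
- battery: Bystander, loose: black tool battery, 110 x 74 x 56 mm high. Origin under its centre.
- jar: Bystander, loose: jar 54 mm in diameter, 85 mm high. Origin under its centre.

How it is judged (in metres and radians):
On the way, in this order (a step that is already met when the one before it is completed fails the run):
1. the scoop lies flat on the bench, clear of the shelf, let go (angle between scoop's own z axis and vertical below 0.1 rad and height (world z) of scoop below 0.008 m and linear speed of scoop below 0.02 m/s and x of scoop_grip in the frame of riser above 0.12 m and contact force between the fingers and scoop below 0.2 N), for 0.15 s.
2. the scoop, held by its handle, carries at least three glands in its bowl, lifted clear of the bin (glands over 100 mm above the bench) (distance between the grasp point and scoop_grip below 0.055 m and contact force between the fingers and scoop above 1 N and (((distance between gland1 and scoop_bowl below 0.062 m and height (world z) of gland1 above 0.1 m) and (distance between gland2 and scoop_bowl below 0.062 m and height (world z) of gland2 above 0.1 m) and (distance between gland3 and scoop_bowl below 0.062 m and height (world z) of gland3 above 0.1 m)) or ((distance between gland1 and scoop_bowl below 0.062 m and height (world z) of gland1 above 0.1 m) and (distance between gland2 and scoop_bowl below 0.062 m and height (world z) of gland2 above 0.1 m) and (distance between gland4 and scoop_bowl below 0.062 m and height (world z) of gland4 above 0.1 m)) or ((distance between gland1 and scoop_bowl below 0.062 m and height (world z) of gland1 above 0.1 m) and (distance between gland2 and scoop_bowl below 0.062 m and height (world z) of gland2 above 0.1 m) and (distance between gland5 and scoop_bowl below 0.062 m and height (world z) of gland5 above 0.1 m)) or ((distance between gland1 and scoop_bowl below 0.062 m and height (world z) of gland1 above 0.1 m) and (distance between gland3 and scoop_bowl below 0.062 m and height (world z) of gland3 above 0.1 m) and (distance between gland4 and scoop_bowl below 0.062 m and height (world z) of gland4 above 0.1 m)) or ((distance between gland1 and scoop_bowl below 0.062 m and height (world z) of gland1 above 0.1 m) and (distance between gland3 and scoop_bowl below 0.062 m and height (world z) of gland3 above 0.1 m) and (distance between gland5 and scoop_bowl below 0.062 m and height (world z) of gland5 above 0.1 m)) or ((distance between gland1 and scoop_bowl below 0.062 m and height (world z) of gland1 above 0.1 m) and (distance between gland4 and scoop_bowl below 0.062 m and height (world z) of gland4 above 0.1 m) and (distance between gland5 and scoop_bowl below 0.062 m and height (world z) of gland5 above 0.1 m)) or ((distance between gland2 and scoop_bowl below 0.062 m and height (world z) of gland2 above 0.1 m) and (distance between gland3 and scoop_bowl below 0.062 m and height (world z) of gland3 above 0.1 m) and (distance between gland4 and scoop_bowl below 0.062 m and height (world z) of gland4 above 0.1 m)) or ((distance between gland2 and scoop_bowl below 0.062 m and height (world z) of gland2 above 0.1 m) and (distance between gland3 and scoop_bowl below 0.062 m and height (world z) of gland3 above 0.1 m) and (distance between gland5 and scoop_bowl below 0.062 m and height (world z) of gland5 above 0.1 m)) or ((distance between gland2 and scoop_bowl below 0.062 m and height (world z) of gland2 above 0.1 m) and (distance between gland4 and scoop_bowl below 0.062 m and height (world z) of gland4 above 0.1 m) and (distance between gland5 and scoop_bowl below 0.062 m and height (world z) of gland5 above 0.1 m)) or ((distance between gland3 and scoop_bowl below 0.062 m and height (world z) of gland3 above 0.1 m) and (distance between gland4 and scoop_bowl below 0.062 m and height (world z) of gland4 above 0.1 m) and (distance between gland5 and scoop_bowl below 0.062 m and height (world z) of gland5 above 0.1 m)))), for 0.2 s.
3. at least three glands are in the dish ((((horizontal distance between gland1 and dish below 0.068 m and z of gland1 in the frame of dish between 0 and 0.05 m) and (horizontal distance between gland2 and dish below 0.068 m and z of gland2 in the frame of dish between 0 and 0.05 m) and (horizontal distance between gland3 and dish below 0.068 m and z of gland3 in the frame of dish between 0 and 0.05 m)) or ((horizontal distance between gland1 and dish below 0.068 m and z of gland1 in the frame of dish between 0 and 0.05 m) and (horizontal distance between gland2 and dish below 0.068 m and z of gland2 in the frame of dish between 0 and 0.05 m) and (horizontal distance between gland4 and dish below 0.068 m and z of gland4 in the frame of dish between 0 and 0.05 m)) or ((horizontal distance between gland1 and dish below 0.068 m and z of gland1 in the frame of dish between 0 and 0.05 m) and (horizontal distance between gland2 and dish below 0.068 m and z of gland2 in the frame of dish between 0 and 0.05 m) and (horizontal distance between gland5 and dish below 0.068 m and z of gland5 in the frame of dish between 0 and 0.05 m)) or ((horizontal distance between gland1 and dish below 0.068 m and z of gland1 in the frame of dish between 0 and 0.05 m) and (horizontal distance between gland3 and dish below 0.068 m and z of gland3 in the frame of dish between 0 and 0.05 m) and (horizontal distance between gland4 and dish below 0.068 m and z of gland4 in the frame of dish between 0 and 0.05 m)) or ((horizontal distance between gland1 and dish below 0.068 m and z of gland1 in the frame of dish between 0 and 0.05 m) and (horizontal distance between gland3 and dish below 0.068 m and z of gland3 in the frame of dish between 0 and 0.05 m) and (horizontal distance between gland5 and dish below 0.068 m and z of gland5 in the frame of dish between 0 and 0.05 m)) or ((horizontal distance between gland1 and dish below 0.068 m and z of gland1 in the frame of dish between 0 and 0.05 m) and (horizontal distance between gland4 and dish below 0.068 m and z of gland4 in the frame of dish between 0 and 0.05 m) and (horizontal distance between gland5 and dish below 0.068 m and z of gland5 in the frame of dish between 0 and 0.05 m)) or ((horizontal distance between gland2 and dish below 0.068 m and z of gland2 in the frame of dish between 0 and 0.05 m) and (horizontal distance between gland3 and dish below 0.068 m and z of gland3 in the frame of dish between 0 and 0.05 m) and (horizontal distance between gland4 and dish below 0.068 m and z of gland4 in the frame of dish between 0 and 0.05 m)) or ((horizontal distance between gland2 and dish below 0.068 m and z of gland2 in the frame of dish between 0 and 0.05 m) and (horizontal distance between gland3 and dish below 0.068 m and z of gland3 in the frame of dish between 0 and 0.05 m) and (horizontal distance between gland5 and dish below 0.068 m and z of gland5 in the frame of dish between 0 and 0.05 m)) or ((horizontal distance between gland2 and dish below 0.068 m and z of gland2 in the frame of dish between 0 and 0.05 m) and (horizontal distance between gland4 and dish below 0.068 m and z of gland4 in the frame of dish between 0 and 0.05 m) and (horizontal distance between gland5 and dish below 0.068 m and z of gland5 in the frame of dish between 0 and 0.05 m)) or ((horizontal distance between gland3 and dish below 0.068 m and z of gland3 in the frame of dish between 0 and 0.05 m) and (horizontal distance between gland4 and dish below 0.068 m and z of gland4 in the frame of dish between 0 and 0.05 m) and (horizontal distance between gland5 and dish below 0.068 m and z of gland5 in the frame of dish between 0 and 0.05 m)))), for 0.2 s.
At the end, for the whole second after the job is handed in: At least three glands lie still in the dish, every other one in the dish or in the bin; the scoop lies flat on the bench (within 0.1 rad, underside less than 8 mm up), its handle's middle at least 40 mm out from the shelf's front edge, released and at rest ((((horizontal distance between gland1 and dish below 0.068 m and z of gland1 in the frame of dish between 0 and 0.05 m) and (horizontal distance between gland2 and dish below 0.068 m and z of gland2 in the frame of dish between 0 and 0.05 m) and (horizontal distance between gland3 and dish below 0.068 m and z of gland3 in the frame of dish between 0 and 0.05 m)) or ((horizontal distance between gland1 and dish below 0.068 m and z of gland1 in the frame of dish between 0 and 0.05 m) and (horizontal distance between gland2 and dish below 0.068 m and z of gland2 in the frame of dish between 0 and 0.05 m) and (horizontal distance between gland4 and dish below 0.068 m and z of gland4 in the frame of dish between 0 and 0.05 m)) or ((horizontal distance between gland1 and dish below 0.068 m and z of gland1 in the frame of dish between 0 and 0.05 m) and (horizontal distance between gland2 and dish below 0.068 m and z of gland2 in the frame of dish between 0 and 0.05 m) and (horizontal distance between gland5 and dish below 0.068 m and z of gland5 in the frame of dish between 0 and 0.05 m)) or ((horizontal distance between gland1 and dish below 0.068 m and z of gland1 in the frame of dish between 0 and 0.05 m) and (horizontal distance between gland3 and dish below 0.068 m and z of gland3 in the frame of dish between 0 and 0.05 m) and (horizontal distance between gland4 and dish below 0.068 m and z of gland4 in the frame of dish between 0 and 0.05 m)) or ((horizontal distance between gland1 and dish below 0.068 m and z of gland1 in the frame of dish between 0 and 0.05 m) and (horizontal distance between gland3 and dish below 0.068 m and z of gland3 in the frame of dish between 0 and 0.05 m) and (horizontal distance between gland5 and dish below 0.068 m and z of gland5 in the frame of dish between 0 and 0.05 m)) or ((horizontal distance between gland1 and dish below 0.068 m and z of gland1 in the frame of dish between 0 and 0.05 m) and (horizontal distance between gland4 and dish below 0.068 m and z of gland4 in the frame of dish between 0 and 0.05 m) and (horizontal distance between gland5 and dish below 0.068 m and z of gland5 in the frame of dish between 0 and 0.05 m)) or ((horizontal distance between gland2 and dish below 0.068 m and z of gland2 in the frame of dish between 0 and 0.05 m) and (horizontal distance between gland3 and dish below 0.068 m and z of gland3 in the frame of dish between 0 and 0.05 m) and (horizontal distance between gland4 and dish below 0.068 m and z of gland4 in the frame of dish between 0 and 0.05 m)) or ((horizontal distance between gland2 and dish below 0.068 m and z of gland2 in the frame of dish between 0 and 0.05 m) and (horizontal distance between gland3 and dish below 0.068 m and z of gland3 in the frame of dish between 0 and 0.05 m) and (horizontal distance between gland5 and dish below 0.068 m and z of gland5 in the frame of dish between 0 and 0.05 m)) or ((horizontal distance between gland2 and dish below 0.068 m and z of gland2 in the frame of dish between 0 and 0.05 m) and (horizontal distance between gland4 and dish below 0.068 m and z of gland4 in the frame of dish between 0 and 0.05 m) and (horizontal distance between gland5 and dish below 0.068 m and z of gland5 in the frame of dish between 0 and 0.05 m)) or ((horizontal distance between gland3 and dish below 0.068 m and z of gland3 in the frame of dish between 0 and 0.05 m) and (horizontal distance between gland4 and dish below 0.068 m and z of gland4 in the frame of dish between 0 and 0.05 m) and (horizontal distance between gland5 and dish below 0.068 m and z of gland5 in the frame of dish between 0 and 0.05 m))) and ((horizontal distance between gland1 and dish below 0.068 m and z of gland1 in the frame of dish between 0 and 0.05 m) or (x of gland1 in the frame of bin between -0.122 and 0.122 m and y of gland1 in the frame of bin between -0.044 and 0.044 m and z of gland1 in the frame of bin below 0.06 m)) and ((horizontal distance between gland2 and dish below 0.068 m and z of gland2 in the frame of dish between 0 and 0.05 m) or (x of gland2 in the frame of bin between -0.122 and 0.122 m and y of gland2 in the frame of bin between -0.044 and 0.044 m and z of gland2 in the frame of bin below 0.06 m)) and ((horizontal distance between gland3 and dish below 0.068 m and z of gland3 in the frame of dish between 0 and 0.05 m) or (x of gland3 in the frame of bin between -0.122 and 0.122 m and y of gland3 in the frame of bin between -0.044 and 0.044 m and z of gland3 in the frame of bin below 0.06 m)) and ((horizontal distance between gland4 and dish below 0.068 m and z of gland4 in the frame of dish between 0 and 0.05 m) or (x of gland4 in the frame of bin between -0.122 and 0.122 m and y of gland4 in the frame of bin between -0.044 and 0.044 m and z of gland4 in the frame of bin below 0.06 m)) and ((horizontal distance between gland5 and dish below 0.068 m and z of gland5 in the frame of dish between 0 and 0.05 m) or (x of gland5 in the frame of bin between -0.122 and 0.122 m and y of gland5 in the frame of bin between -0.044 and 0.044 m and z of gland5 in the frame of bin below 0.06 m)) and linear speed of each of gland1, gland2, gland3, gland4, gland5 below 0.03 m/s and angle between scoop's own z axis and vertical below 0.1 rad and height (world z) of scoop below 0.008 m and linear speed of scoop below 0.02 m/s and x of scoop_grip in the frame of riser above 0.12 m); the robot touches nothing.
It fails at once if the gripper or the arm touches a gland (contact force between any of the fingers, the arm and gland1 above 1 N or contact force between any of the fingers, the arm and gland2 above 1 N or contact force between any of the fingers, the arm and gland3 above 1 N or contact force between any of the fingers, the arm and gland4 above 1 N or contact force between any of the fingers, the arm and gland5 above 1 N).
It fails at once if a gland is flung or falls hard (over 2.2 m/s, a drop of some 25 cm) (linear speed of any of gland1, gland2, gland3, gland4, gland5 above 2.2 m/s).
It fails at once if a bystander is moved by more than 40 mm (distance of any of breaker, contactor, din_rail, screwdriver, battery, jar from where it was at the start of the episode above 0.04 m).
It also fails if it takes over 72 s, if anything falls off the work surface, if the arm or the gripper's body presses on something with over 40 N, if the wrist force passes 120 N, or if a joint passes its speed limit or range.

### The arm

A 6-joint arm with a two-finger parallel gripper is mounted at the origin on the work surface. World frame = base frame: x ahead of the robot, y to its left, z up, the work surface at z = 0. Lengths are in m, angles in degrees, forces in N, time in s.
With the tool pointing down it reaches from about 0.375 to 0.75 m from the base axis. Payload 9 kg.
Tool frame: the origin (TCP) lies between the finger pads; the fingertips stand 11 mm ahead of it and the grasp point (between the pads) lies 8 mm behind it (manip.tcp_to_tips is the distance from the TCP to the fingertips, in m); z points along the fingers, y is the line along which they close (so a half turn about z gives the same grasp; the last joint's range is limited). The gripper opens to 85 mm and grips with 20 to 120 N. Pads are 22 mm wide; open, the fingers measure 114 mm over their backs; the gripper's body (76 mm by 85 mm) begins 54 mm behind the grasp point. The pads swing forward as they close: fully open they stand 13 mm farther back than shut.
Start: joints at [-78.306, 5.964, 5.575, 89.605, 0, 77.527], TCP at [0.246, -0.547, 0.242] pointing down, gripper open.
Joint ranges: [-171.21, 171.21], [-48.23, 106.86], [-62.78, 66.21], [-105.2, 120.99], [-86.42, 89.51], [-180, 180]. Speed limits (degrees/s): [127.2, 127.2, 147.25, 180, 180, 180].

### API

Orientations are given as [roll, pitch, yaw] about the fixed x, y, z axes, in that order (R = Rz(yaw) Ry(pitch) Rx(roll)).
In Python, from station import manip gives the robot as it stands.
- The arm moves only by the shell command python3 -m pendant 'ROWS' [OPENING]. ROWS is JSON, a list of rows, each an object of numbers: "tx", "ty", "tz": the shift along the world's x, y, z as a fraction of full scale; "wx", "wy", "wz": the turn, a rotation vector about the world's x, y, z as a fraction of full scale. A call has 1 to 20 rows; each row shifts and turns the commanded pose from where the row before left it; what a row does not reach is not made up. Full scale, the value 1, is 50 cm for a shift and 180 degrees for a turn. A row lasts 1/8 s, in which the tool goes at most 62.5 mm and 10.7 degrees, less where a joint would pass 70% of its speed; a pose out of reach is approached as far as the arm can. A call with a number of a shift or a turn outside -1 to 1 is refused whole. A call with a gripper value outside its range is refused whole. OPENING is the opening, from 0 (shut) to 1 (fully open), set as the call begins (- or left out, the last holds). The fingers move at their own pace and stop on an object; the grip force is fixed at half the most. Time passes only in rows, so rows that do not move let the fingers close. It gives the time, the measured TCP pose, the force, the opening and the grip force at its end, in the units of the state.
- manip.sense(): the state, without advancing time (a new reading comes with each control period).
- manip.get_image(name): name is "scene" or "side" or "wrist"; returns a dict with "img" (420x560x3 uint8, blue, green, red), "K" (3x3 intrinsics, pixels), "k1" (the pictures are not rectified: a ray, as slopes to the right and down, at radius r is drawn at 1 + k1 r^2 times it, then the intrinsics apply), "R" (3x3) and "t" (3): a world point X has camera coordinates R X + t; the wrist camera has in their place "mount" (4x4, takes a point from camera to tool coordinates, whose origin is the TCP and whose axes are the flange's). Camera axes: x right, y down, z forward; pixel columns grow to the right and rows downward; lengths in m; the calibration is good to about 2 mm. A picture is of the moment at which its call begins: read the wrist's pose just before it. There is no depth.
- manip.hand_in(): hands the job in; it is judged then, once.
The state is a dict: "time_s": time; "joints": joint angles; "joint_vel": joint speeds; "tau": joint torques, N m; "position": TCP position; "eef_rot": TCP orientation; "ft_force": force on the tool from outside, world axes, zero at the start; "torque": the same for the moment, N m; "width": finger opening in m; "finger_force": force on a finger pad.
Only numpy, scipy, OpenCV 4.12 (cv2) and the standard library are available. Lean on these libraries where they do the work, as an engineer would, in place of code of your own. Each camera call takes 0.05 s, during which the arm holds its last target. There are 200 camera calls.

## Working session

There is one attempt and no reset: what is moved stays moved. The work goes in short steps, Python scripts to look and compute and a shell command to move; the robot and the scene stay as the last step left them, time stands still between calls to the robot, and variables do not carry over. Pictures are saved under pics/ and viewed, at most 10 in all, crops included, and the job is handed in when it is done.

```bash
mkdir -p pics; ls
python3 - <<'E'
from station import manip
import cv2
print(manip.sense())
for n in ("scene","side"):
    d=manip.get_image(n); cv2.imwrite(f"pics/{n}0.png",d["img"]); print(n,d["K"],d["k1"],d["R"],d["t"])
d=manip.get_image("wrist");cv2.imwrite("pics/wrist0.png",d["img"]);print({k:v for k,v in d.items() if k!="img"})
E
```

```text
pics
{'time_s': 0.0, 'joints': array([-7.83053137e+01,  5.99899632e+00,  5.52781813e+00,  8.96057532e+01,
       -5.75954974e-04,  7.75284453e+01]), 'joint_vel': array([ 0.04882048,  0.02421003,  0.0627863 , -0.01559543,  0.08615348,
        0.12607543]), 'tau': array([ 3.51115894e-03, -5.56932735e+01,  5.03648579e+01,  1.74247893e-02,
        6.73647855e-05,  5.08933141e-06]), 'position': array([ 0.24558701, -0.54708379,  0.24152575]), 'eef_rot': array([-1.79924760e+02, -1.60513296e-02,  2.41662308e+01]), 'ft_force': array([-0.35122463, -0.05081193, -0.7386648 ]), 'torque': array([ 0.02557931, -0.04748269, -0.00041858]), 'finger_force': 0.0, 'width': 0.08545233788296003}
scene [[409.1949492    0.         282.44958906]
 [  0.         409.1949492  213.34447023]
 [  0.           0.           1.        ]] -0.04943697275186614 [[-0.1494722   0.98865851  0.01457448]
 [ 0.81179555  0.1311213  -0.56903004]
 [-0.56448741 -0.07322267 -0.82218757]] [ 0.10415274 -0.41712512  1.32770587]
side [[519.08267775   0.         272.61653094]
 [  0.         519.08267775 206.01431904]
 [  0.           0.           1.        ]] -0.03422745415107008 [[ 0.92067478 -0.39021383  0.00954565]
 [-0.26452673 -0.64173693 -0.71986062]
 [ 0.28702536  0.66023244 -0.694053  ]] [-0.51742597  0.16218501  1.50598561]
{'K': array([[327.15871934,   0.        , 283.40938636],
       [  0.        , 327.15871934, 209.36383351],
       [  0.        ,   0.        ,   1.        ]]), 'k1': -0.06397961800919133, 'mount': array([[ 9.66031917e-05, -9.63662727e-01, -2.67121957e-01,
         6.69830141e-02],
       [ 9.99999857e-01, -4.74249347e-05,  5.32733518e-04,
         5.74928026e-05],
       [-5.26043676e-04, -2.67121970e-01,  9.63662584e-01,
        -1.31502108e-01],
       [ 0.00000000e+00,  0.00000000e+00,  0.00000000e+00,
         1.00000000e+00]])}
```

View pics/scene0.png

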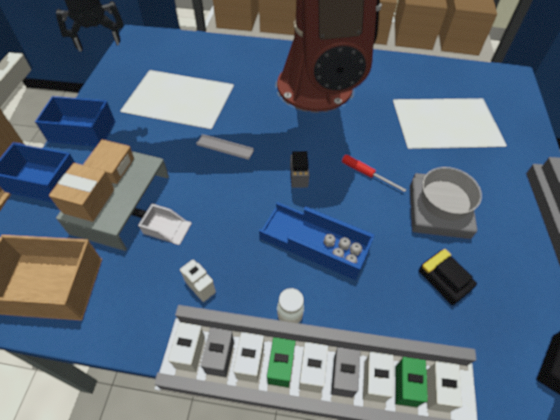

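View pics/side0.png

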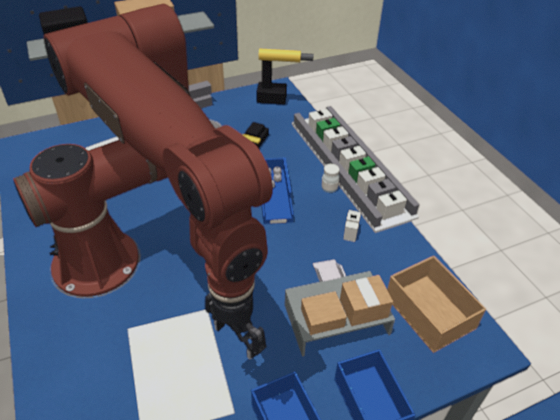

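The scene view shows the shelf at (110,195), scoop bowl at (165,224), bin at (316,240), scale dish at (449,195), jar (290,305), and breaker (198,280). The side view shows the same layout from the right. I'll enlarge the scene view to read pixels accurately.

```bash
cat > h.py <<'E'
import numpy as np, cv2
from station import manip
from scipy.spatial.transform import Rotation as Ro
def cam(n):
    s=manip.sense(); d=manip.get_image(n)
    if n=="wrist":
        T=np.eye(4);T[:3,:3]=Ro.from_euler("xyz",s["eef_rot"],degrees=True).as_matrix();T[:3,3]=s["position"]
        M=np.linalg.inv(T@d["mount"]); d["R"],d["t"]=M[:3,:3],M[:3,3]
    d["D"]=np.array([d["k1"],0,0,0,0.]); return d
def proj(d,P):
    return cv2.projectPoints(np.atleast_2d(np.array(P,float)),cv2.Rodrigues(d["R"])[0],d["t"],d["K"],d["D"])[0][:,0]
def plane(d,uv,z):
    p=cv2.undistortPoints(np.array(uv,float).reshape(-1,1,2),d["K"],d["D"])[:,0]
    r=np.c_[p,np.ones(len(p))]@d["R"]; c=-d["R"].T@d["t"]
    z=np.broadcast_to(z,len(p))
    return c+r*((z-c[2])/r[:,2])[:,None]
def rows(dp,w=(0,0,0)):  # metres, deg rotvec -> row units totals
    return np.round(np.r_[np.array(dp)/.5,np.array(w)/180],4)
E
python3 - <<'E'
from h import *
d=cam("scene"); i=d["img"]
a=cv2.resize(i[180:280,100:260],None,fx=5,fy=5,interpolation=2)
b=cv2.resize(i[195:285,250:385],None,fx=5.9,fy=5.9,interpolation=2)
cv2.imwrite("pics/a.png",a); cv2.imwrite("pics/b.png",b)
np.set_printoptions(suppress=True,precision=4)
print("dish rim rough",plane(d,[[449,172],[449,224],[418,196],[480,196]],.098))
E
```

```text
dish rim rough [[0.3983 0.3669 0.098 ]
 [0.5547 0.3541 0.098 ]
 [0.4861 0.2874 0.098 ]
 [0.4619 0.4348 0.098 ]]
```

View pics/a.png

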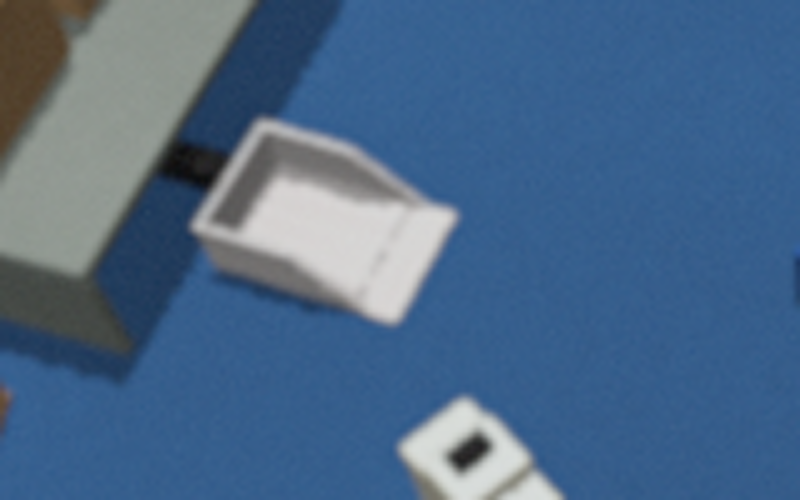

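View pics/b.png

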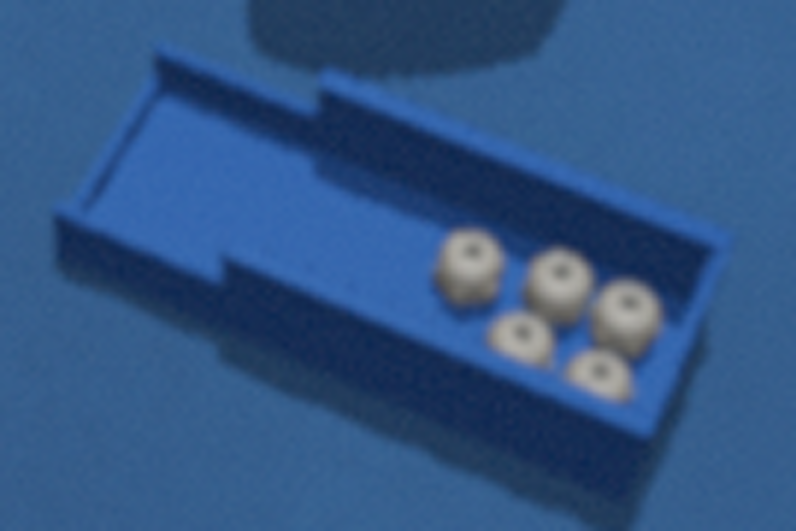

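Crop a: scoop bowl with lip corners (460,212),(398,325), back rim corners (262,120),(192,230), handle going under the shelf; shelf corner (85,278). Crop b: bin rim corners (735,238),(655,435), steps (325,72),(225,258), front (158,45),(62,210); five glands standing in two rows near the back wall.

Run:
```python
from h import *
np.set_printoptions(suppress=True,precision=4)
d=cam("scene")
A=lambda l:(np.array(l)+.5)/5-.5+[100,180]
B=lambda l:(np.array(l)+.5)/5.9-.5+[250,195]
s=np.r_[plane(d,A([[460,212],[398,325]]),.002),plane(d,A([[262,120],[192,230]]),.034)]
print("scoop corners\n",s)
src=np.array([[53,33],[53,-33],[-47,33],[-47,-33]])/1000
def fit(src,dst):
    a=src-src.mean(0);b=dst-dst.mean(0)
    th=np.arctan2((a[:,0]*b[:,1]-a[:,1]*b[:,0]).sum(),(a*b).sum()); c,s_=np.cos(th),np.sin(th)
    R=np.array([[c,-s_],[s_,c]]);t=dst.mean(0)-R@src.mean(0); return np.degrees(th),t,R,(src@R.T+t-dst)*1000
th,t,R,e=fit(src,s[:,:2]); print("scoop",th,t,"\n",e)
r=plane(d,A([[85,278],[255,0],[130,352]]),[.072,.072,0]); print("riser",r,np.degrees(np.arctan2(*(r[1]-r[0])[[1,0]])))
b=np.r_[plane(d,B([[735,238],[655,435],[325,72],[225,258]]),.06),plane(d,B([[158,45],[62,210]]),.036)]
src=np.array([[125,47],[125,-47],[-50,47],[-50,-47],[-125,47],[-125,-47]])/1000
for m in (1,-1):
    th,t,R,e=fit(src*[1,m],b[:,:2]); print("bin",th,t,abs(e).max(),"\n",e)
    g=plane(d,B([[472,250],[561,270],[628,302],[524,332],[600,370]]),.038)
    print("glands world\n",g[:,:2],"\nbin frame\n",(g[:,:2]-t)@R*1000)
print("breaker",plane(d,[[198,282]],.04),"jar",plane(d,[[291,298]],.085),"contactor",plane(d,[[300,158]],.076),"sd",plane(d,[[345,158],[405,190]],.01),"rail",plane(d,[[199,142],[252,153]],.01))
# dish
i=d["img"];hsv=cv2.cvtColor(i,cv2.COLOR_BGR2HSV)
cv2.imwrite("pics/d.png",cv2.resize(i[160:250,395:495],None,fx=6,fy=6,interpolation=2))
```

```text
scoop corners
 [[ 0.5815 -0.2461  0.002 ]
 [ 0.6493 -0.2578  0.002 ]
 [ 0.564  -0.3469  0.034 ]
 [ 0.6316 -0.3587  0.034 ]]
scoop 80.11954061069152 [ 0.6061 -0.3053] 
 [[ 1.1407 -1.3204]
 [-1.5694 -0.9878]
 [ 1.499   0.9011]
 [-1.0703  1.4071]]
riser [[ 0.6858 -0.3786  0.072 ]
 [ 0.5195 -0.356   0.072 ]
 [ 0.6832 -0.381   0.    ]] 172.26975948718743
bin 72.70868098161203 [0.5932 0.0622] 2.4806271345764324 
 [[ 0.2298  1.0216]
 [-0.3932  0.2797]
 [ 1.3791  0.5926]
 [-2.1359  0.1068]
 [-0.9811  0.4799]
 [ 1.9013 -2.4806]]
glands world
 [[0.593  0.0951]
 [0.5967 0.1306]
 [0.6072 0.1576]
 [0.627  0.1182]
 [0.6391 0.1484]] 
bin frame
 [[ 31.3379   9.9759]
 [ 66.3663  17.0351]
 [ 95.2052  15.0555]
 [ 63.5105 -15.5564]
 [ 95.9216 -18.1776]]
bin 72.25801939563951 [0.5934 0.0622] 92.02638765984884 
 [[ 90.9329 -27.6059]
 [-88.9711  28.2365]
 [ 90.7696 -27.6207]
 [-92.0264  28.4779]
 [ 87.8468 -27.5558]
 [-88.5518  26.068 ]]
glands world
 [[0.593  0.0951]
 [0.5967 0.1306]
 [0.6072 0.1576]
 [0.627  0.1182]
 [0.6391 0.1484]] 
bin frame
 [[ 31.2579  10.3532]
 [ 66.2298  17.6877]
 [ 95.0833  15.935 ]
 [ 63.6304 -14.9253]
 [ 96.0611 -17.2915]]
breaker [[ 0.7535 -0.1769  0.04  ]] jar [[0.7775 0.0282 0.085 ]] contactor [[ 0.3934 -0.0017  0.076 ]] sd [[0.3124 0.1175 0.01  ]
 [0.3996 0.2816 0.01  ]] rail [[ 0.3186 -0.2978  0.01  ]
 [ 0.3362 -0.1406  0.01  ]]
```

View pics/d.png

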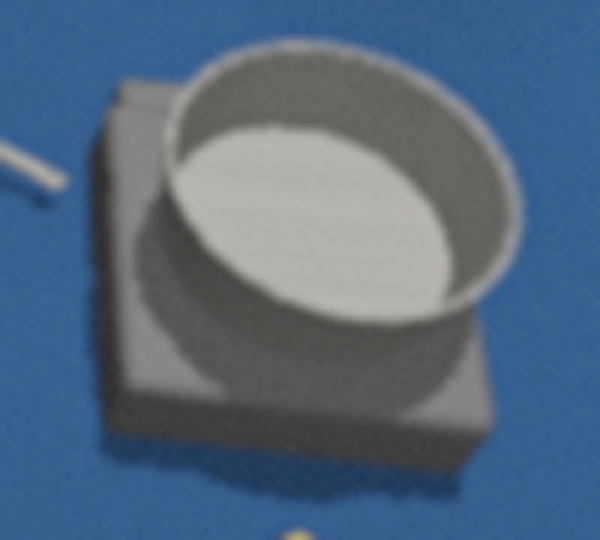

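Dish crop: rim outer edge touches left (165,140), right (522,215), top (300,40), bottom (390,324) of the crop. I'll compute the dish position and move over the scoop bowl, high above the cartons.

```bash
python3 - <<'E'
from h import *
np.set_printoptions(suppress=True,precision=4)
d=cam("scene")
p=np.array([[165,140],[522,215],[300,40],[390,324],[440,88],[205,83],[200,215],[490,292]])
q=plane(d,(p+.5)/6-.5+[395,160],.098)[:,:2]
A=np.c_[2*q,np.ones(len(q))];x=np.linalg.lstsq(A,(q**2).sum(1),rcond=None)[0]
print("dish",x[:2],"r",np.sqrt(x[2]+x[:2]@x[:2]),"res",np.linalg.norm(q-x[:2],axis=1))
E
python3 -m pendant '[{"tx":0.08,"ty":0.0525,"wz":0.0346},{"tx":0.08,"ty":0.0525,"wz":0.0346},{"tx":0.08,"ty":0.0525,"wz":0.0346},{"tx":0.08,"ty":0.0525,"wz":0.0346},{"tx":0.08,"ty":0.0525,"wz":0.0346},{"tx":0.08,"ty":0.0525,"wz":0.0346},{"tx":0.08,"ty":0.0525,"wz":0.0346},{"tx":0.08,"ty":0.0525,"wz":0.0346},{"tx":0.08,"ty":0.0525,"wz":0.0346},{}]' 1
python3 - <<'E'
from h import *
print(manip.sense()["joints"])
d=cam("wrist");cv2.imwrite("pics/w1.png",d["img"])
import pickle;pickle.dump(d,open("w1.pkl","wb"))
E
```

```text
dish [0.4515 0.3707] r 0.06956228941509378 res [0.0723 0.0686 0.0717 0.071  0.0686 0.0674 0.0666 0.0702]
[-7.83059307e+01  5.97566806e+00  5.55970546e+00  8.96044032e+01
  2.02151048e-03  7.75258594e+01]schema error: expected keys tx, ty, tz, wx, wy, wz
```

View pics/w1.png

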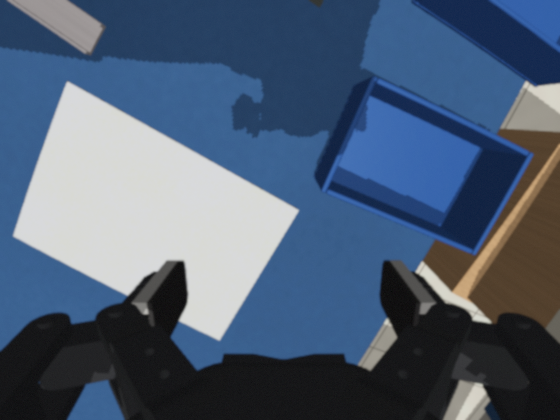

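The move was refused because every key is required, so this picture still shows the start pose (fingers at the bottom, spare boxes and paper in view). I'll resend with full rows.

```bash
python3 -m pendant '[{"tx":0.08,"ty":0.0525,"tz":0,"wx":0,"wy":0,"wz":0.0346},{"tx":0.08,"ty":0.0525,"tz":0,"wx":0,"wy":0,"wz":0.0346},{"tx":0.08,"ty":0.0525,"tz":0,"wx":0,"wy":0,"wz":0.0346},{"tx":0.08,"ty":0.0525,"tz":0,"wx":0,"wy":0,"wz":0.0346},{"tx":0.08,"ty":0.0525,"tz":0,"wx":0,"wy":0,"wz":0.0346},{"tx":0.08,"ty":0.0525,"tz":0,"wx":0,"wy":0,"wz":0.0346},{"tx":0.08,"ty":0.0525,"tz":0,"wx":0,"wy":0,"wz":0.0346},{"tx":0.08,"ty":0.0525,"tz":0,"wx":0,"wy":0,"wz":0.0346},{"tx":0.08,"ty":0.0525,"tz":0,"wx":0,"wy":0,"wz":0.0346},{"tx":0,"ty":0,"tz":0,"wx":0,"wy":0,"wz":0},{"tx":0,"ty":0,"tz":0,"wx":0,"wy":0,"wz":0}]' 1
python3 - <<'E'
from h import *
print(manip.sense()["joints"])
d=cam("wrist");cv2.imwrite("pics/w2.png",d["img"])
import pickle;pickle.dump(d,open("w2.pkl","wb"))
E
```

```text
time_s: 1.72
position: [0.6055, -0.3113, 0.2421]
eef_rot: [-180.0, 0.0, 80.2]
ft_force: [0.4, 0.6, -0.3]
width: 0.0853
finger_force: 0.0
[-3.81744269e+01  2.07739926e+01  2.24548091e+01  9.16978208e+01
 -1.55353564e-02  6.16292285e+01]
```

View pics/w2.png

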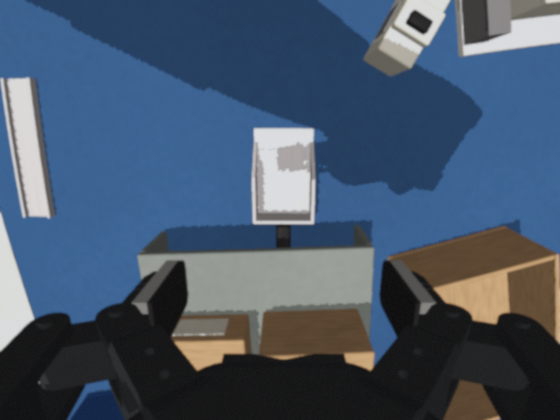

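The wrist view shows the scoop bowl straight ahead: lip corners (254,129) and (315,129), back rim corners (252,223) and (315,223), and the handle going under the shelf board.

Run:
```python
from h import *
import pickle
np.set_printoptions(suppress=True,precision=4)
d=pickle.load(open("w2.pkl","rb"))
s=plane(d,[[253.5,128.5],[315,128.5],[251.5,224],[315.5,224]],[.002,.002,.034,.034])
print(s)
m1=(s[0]+s[1])/2;m2=(s[2]+s[3])/2
print("yaw",np.degrees(np.arctan2(*(m1-m2)[[1,0]])),"len",np.linalg.norm((m1-m2)[:2]),"origin",m2+(m1-m2)*.47,"lipdir",np.degrees(np.arctan2(*(s[0]-s[1])[[1,0]]))-90,)
print("riser front",plane(d,[[140,255],[373,250]],.072))
```

```text
[[ 0.5821 -0.2494  0.002 ]
 [ 0.6493 -0.261   0.002 ]
 [ 0.5633 -0.3483  0.034 ]
 [ 0.6321 -0.3602  0.034 ]]
yaw 79.72084980505785 len 0.10067300016039901 origin [ 0.6062 -0.3077  0.019 ] lipdir 80.20586428246182
riser front [[ 0.4514 -0.35    0.072 ]
 [ 0.6831 -0.3842  0.072 ]]
```

```bash
python3 -m pendant '[{"tx":-0.002,"ty":-0.007,"tz":-0.08,"wx":0,"wy":0,"wz":0},{"tx":0,"ty":0,"tz":-0.1,"wx":0,"wy":0,"wz":0},{"tx":0,"ty":0,"tz":-0.1,"wx":0,"wy":0,"wz":0},{"tx":0,"ty":0,"tz":-0.08,"wx":0,"wy":0,"wz":0},{"tx":0,"ty":0,"tz":-0.05,"wx":0,"wy":0,"wz":0},{"tx":0,"ty":0,"tz":-0.038,"wx":0,"wy":0,"wz":0},{"tx":0,"ty":0,"tz":0,"wx":0,"wy":0,"wz":0},{"tx":0,"ty":0,"tz":0,"wx":0,"wy":0,"wz":0}]' 1
python3 -m pendant '[{"tx":0,"ty":0,"tz":0,"wx":0,"wy":0,"wz":0},{"tx":0,"ty":0,"tz":0,"wx":0,"wy":0,"wz":0},{"tx":0,"ty":0,"tz":0,"wx":0,"wy":0,"wz":0},{"tx":0,"ty":0,"tz":0,"wx":0,"wy":0,"wz":0},{"tx":0,"ty":0,"tz":0,"wx":0,"wy":0,"wz":0},{"tx":0,"ty":0,"tz":0,"wx":0,"wy":0,"wz":0}]' 0
```

```text
time_s: 2.78
position: [0.6052, -0.3155, 0.0198]
eef_rot: [179.9, 0.1, 80.2]
ft_force: [-0.4, 0.6, 0.2]
width: 0.0853
finger_force: 0.0
time_s: 3.52
position: [0.6056, -0.3154, 0.0202]
eef_rot: [179.9, 0.1, 80.2]
ft_force: [-0.1, 0.1, 5.5]
width: 0.0648
finger_force: 68.2
```

```bash
python3 -m pendant '[{"tx":0,"ty":0,"tz":0.014,"wx":0,"wy":0,"wz":0},{"tx":0,"ty":0.02,"tz":0,"wx":0,"wy":0,"wz":0},{"tx":-0.005,"ty":0.03,"tz":0,"wx":0,"wy":0,"wz":0},{"tx":-0.01,"ty":0.04,"tz":0,"wx":0,"wy":0,"wz":0},{"tx":-0.01,"ty":0.05,"tz":0,"wx":0,"wy":0,"wz":0},{"tx":-0.01,"ty":0.05,"tz":0,"wx":0,"wy":0,"wz":0},{"tx":-0.01,"ty":0.04,"tz":0,"wx":0,"wy":0,"wz":0},{"tx":-0.01,"ty":0.03,"tz":0,"wx":0,"wy":0,"wz":0},{"tx":-0.005,"ty":0.02,"tz":0,"wx":0,"wy":0,"wz":0},{"tx":0,"ty":0,"tz":-0.007,"wx":0,"wy":0,"wz":0},{"tx":0,"ty":0,"tz":-0.006,"wx":0,"wy":0,"wz":0},{"tx":0,"ty":0,"tz":0,"wx":0,"wy":0,"wz":0},{"tx":0,"ty":0,"tz":0,"wx":0,"wy":0,"wz":0}]' 
python3 -m pendant '[{"tx":0,"ty":0,"tz":0,"wx":0,"wy":0,"wz":0},{"tx":0,"ty":0,"tz":0,"wx":0,"wy":0,"wz":0},{"tx":0,"ty":0,"tz":0,"wx":0,"wy":0,"wz":0},{"tx":0,"ty":0,"tz":0,"wx":0,"wy":0,"wz":0},{"tx":0,"ty":0,"tz":0,"wx":0,"wy":0,"wz":0},{"tx":0,"ty":0,"tz":0,"wx":0,"wy":0,"wz":0},{"tx":0,"ty":0,"tz":0.06,"wx":0,"wy":0,"wz":0},{"tx":0,"ty":0,"tz":0.1,"wx":0,"wy":0,"wz":0},{"tx":0,"ty":0,"tz":0.1,"wx":0,"wy":0,"wz":0},{"tx":0,"ty":-0.1,"tz":0.1,"wx":0,"wy":0,"wz":0},{"tx":-0.02,"ty":-0.1,"tz":0,"wx":0,"wy":0,"wz":0},{"tx":0,"ty":0,"tz":0,"wx":0,"wy":0,"wz":0}]' 1
python3 - <<'E'
from h import *
d=cam("wrist");cv2.imwrite("pics/w3.png",d["img"])
import pickle;pickle.dump(d,open("w3.pkl","wb"))
E
```

```text
time_s: 5.15
position: [0.575, -0.175, 0.0201]
eef_rot: [180.0, -0.0, 80.2]
ft_force: [-7.0, 5.3, 13.9]
width: 0.0649
finger_force: 69.3
time_s: 6.65
position: [0.5641, -0.2721, 0.1934]
eef_rot: [179.9, 0.1, 80.0]
ft_force: [-0.3, -0.6, -0.3]
width: 0.0852
finger_force: 0.0
```

View pics/w3.png

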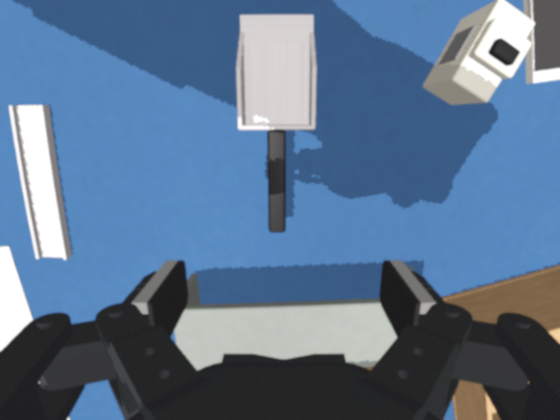

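The scoop lies clear of the shelf, with its lip at (240..313,15), the bowl's back edge at about (276,129), and the handle from (276,132) to (277,230).

Run:
```python
from h import *
import pickle
np.set_printoptions(suppress=True,precision=4)
d=pickle.load(open("w3.pkl","rb"))
s=plane(d,[[276.5,132],[277,226],[239.5,15],[313.5,15],[236.5,130],[316.5,130]],[.042,.042,.002,.002,.034,.034])
print(s)
m1=(s[2]+s[3])/2;m2=(s[4]+s[5])/2;u=(m1-m2)[:2];n=np.linalg.norm(u);u/=n
print("yaw",np.degrees(np.arctan2(u[1],u[0])),n,"origin",m1[:2]-.053*u,"grip -88",m1[:2]-.141*u,"handle dir",np.degrees(np.arctan2(*(s[0]-s[1])[[1,0]])),"handle end ->-88",s[1][:2]+.052*u)
print(manip.sense()["position"])
```

```text
[[ 0.5679 -0.2156  0.042 ]
 [ 0.5534 -0.2979  0.042 ]
 [ 0.5526 -0.1091  0.002 ]
 [ 0.618  -0.1207  0.002 ]
 [ 0.5338 -0.2081  0.034 ]
 [ 0.6022 -0.2202  0.034 ]]
yaw 80.10234308207971 0.10067526264492137 origin [ 0.5762 -0.1672] grip -88 [ 0.561  -0.2538] handle dir 80.01788553597696 handle end ->-88 [ 0.5623 -0.2467]
[ 0.5642 -0.2702  0.1929]
```

```bash
python3 -m pendant '[{"tx":-0.006,"ty":0.032,"tz":-0.05,"wx":0,"wy":0,"wz":0},{"tx":0,"ty":0,"tz":-0.1,"wx":0,"wy":0,"wz":0},{"tx":0,"ty":0,"tz":-0.08,"wx":0,"wy":0,"wz":0},{"tx":0,"ty":0,"tz":-0.07,"wx":0,"wy":0,"wz":0},{"tx":0,"ty":0,"tz":-0.038,"wx":0,"wy":0,"wz":0},{"tx":0,"ty":0,"tz":0,"wx":0,"wy":0,"wz":0}]' 1
python3 -m pendant '[{"tx":0,"ty":0,"tz":0,"wx":0,"wy":0,"wz":0},{"tx":0,"ty":0,"tz":0,"wx":0,"wy":0,"wz":0},{"tx":0,"ty":0,"tz":0,"wx":0,"wy":0,"wz":0},{"tx":0,"ty":0,"tz":0,"wx":0,"wy":0,"wz":0},{"tx":0,"ty":0,"tz":0,"wx":0,"wy":0,"wz":0},{"tx":0,"ty":0,"tz":0,"wx":0,"wy":0,"wz":0},{"tx":0,"ty":0,"tz":0,"wx":0,"wy":0,"wz":0},{"tx":0,"ty":0,"tz":0,"wx":0,"wy":0,"wz":0}]' 0
```

```text
time_s: 7.45
position: [0.561, -0.2516, 0.0229]
eef_rot: [-179.9, -0.1, 80.3]
ft_force: [-0.5, -0.2, 0.8]
width: 0.0852
finger_force: 0.0
time_s: 8.45
position: [0.5619, -0.2531, 0.0245]
eef_rot: [180.0, 0.0, 80.2]
ft_force: [-1.6, -1.1, 5.7]
width: 0.0151
finger_force: 59.6
```

```bash
python3 -m pendant '[{"tx":0,"ty":0,"tz":0.06,"wx":0,"wy":0,"wz":0},{"tx":0,"ty":0.02,"tz":0.08,"wx":0,"wy":0,"wz":0},{"tx":0,"ty":0.06,"tz":0.08,"wx":0,"wy":0,"wz":0},{"tx":-0.006,"ty":0.08,"tz":0,"wx":0,"wy":0,"wz":-0.0139},{"tx":-0.006,"ty":0.08,"tz":0,"wx":0,"wy":0,"wz":-0.0139},{"tx":-0.006,"ty":0.08,"tz":0,"wx":0,"wy":0,"wz":-0.0139},{"tx":0,"ty":0.054,"tz":0,"wx":-0.0106,"wy":0.0033,"wz":0},{"tx":0,"ty":0,"tz":0,"wx":-0.0106,"wy":0.0033,"wz":0},{"tx":0,"ty":0,"tz":0,"wx":0,"wy":0,"wz":0},{"tx":0,"ty":0,"tz":0,"wx":0,"wy":0,"wz":0}]'
python3 - <<'E'
from h import *
np.set_printoptions(suppress=True,precision=4)
d=cam("wrist");cv2.imwrite("pics/w4.png",d["img"])
import pickle;pickle.dump(d,open("w4.pkl","wb"))
s=manip.sense();print(s["joints"],s["position"])
print(np.round(proj(d,[[.5932+.2974*a-.9548*b,.0622+.9548*a+.2974*b,z] for a,b,z in [(125,47,60),(125,-47,60),(-50,47,60),(-50,-47,60)] for a,b,z in [(a/1e3,b/1e3,z/1e3)]])))
E
```

```text
time_s: 9.7
position: [0.5526, -0.0666, 0.1338]
eef_rot: [-180.0, 4.0, 72.7]
ft_force: [0.0, 0.3, -1.8]
width: 0.0153
finger_force: 59.0
[-18.2113  -0.4375 -12.3668  78.0235  -3.977   89.1392] [ 0.5526 -0.0667  0.1338]
[[ 193. -262.]
 [ 377. -262.]
 [ 203.   79.]
 [ 366.   79.]]
```

View pics/w4.png

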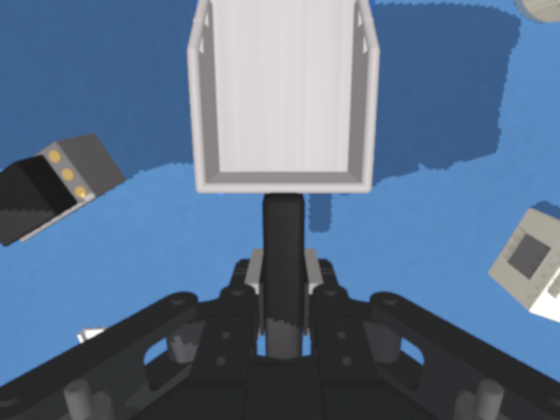

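The wrist view shows the bowl level and the handle centred at column 284, in line with the predicted bin midline (285). Going down into the bin.

```bash
python3 -m pendant '[{"tx":0,"ty":0,"tz":-0.05,"wx":0,"wy":0,"wz":0},{"tx":0,"ty":0,"tz":-0.05,"wx":0,"wy":0,"wz":0},{"tx":0,"ty":0,"tz":-0.04,"wx":0,"wy":0,"wz":0},{"tx":0,"ty":0,"tz":-0.02,"wx":0,"wy":0,"wz":0},{"tx":0,"ty":0,"tz":-0.01,"wx":0,"wy":0,"wz":0},{"tx":0,"ty":0,"tz":0,"wx":0,"wy":0,"wz":0}]'
python3 -m pendant '[{"tx":0,"ty":0,"tz":-0.005,"wx":0,"wy":0,"wz":0},{"tx":0,"ty":0,"tz":-0.003,"wx":0,"wy":0,"wz":0},{"tx":0,"ty":0,"tz":0,"wx":0,"wy":0,"wz":0}]'
```

```text
time_s: 10.5
position: [0.5528, -0.066, 0.0493]
eef_rot: [180.0, 4.0, 72.7]
ft_force: [-0.3, -0.1, -1.4]
width: 0.015
finger_force: 58.9
time_s: 10.88
position: [0.5531, -0.0661, 0.0455]
eef_rot: [179.9, 4.0, 72.7]
ft_force: [-0.1, -1.6, 1.5]
width: 0.0151
finger_force: 59.4
```

```bash
python3 -m pendant '[{"tx":0.0048,"ty":0.0153,"tz":-0.002,"wx":0,"wy":0,"wz":0},{"tx":0.0048,"ty":0.0153,"tz":0,"wx":0,"wy":0,"wz":0},{"tx":0.0048,"ty":0.0153,"tz":0,"wx":0,"wy":0,"wz":0},{"tx":0.0048,"ty":0.0153,"tz":0,"wx":0,"wy":0,"wz":0},{"tx":0.0048,"ty":0.0153,"tz":0,"wx":0,"wy":0,"wz":0},{"tx":0.0048,"ty":0.0153,"tz":0,"wx":0,"wy":0,"wz":0},{"tx":0.0048,"ty":0.0153,"tz":0,"wx":0,"wy":0,"wz":0},{"tx":0.0048,"ty":0.0153,"tz":0,"wx":0,"wy":0,"wz":0}]'
python3 -m pendant '[{"tx":0.0048,"ty":0.0153,"tz":0,"wx":0,"wy":0,"wz":0},{"tx":0.0048,"ty":0.0153,"tz":0,"wx":0,"wy":0,"wz":0},{"tx":0.0048,"ty":0.0153,"tz":0,"wx":0,"wy":0,"wz":0},{"tx":0.0048,"ty":0.0153,"tz":0,"wx":0,"wy":0,"wz":0},{"tx":0.0048,"ty":0.0153,"tz":0,"wx":0,"wy":0,"wz":0},{"tx":0,"ty":0,"tz":0,"wx":0,"wy":0,"wz":0}]'
python3 - <<'E'
from h import *
d=cam("wrist");cv2.imwrite("pics/w5.png",d["img"])
E
```

```text
time_s: 11.88
position: [0.5722, -0.0042, 0.0444]
eef_rot: [180.0, 4.0, 72.7]
ft_force: [-1.4, -4.8, 6.1]
width: 0.0151
finger_force: 60.0
time_s: 12.62
position: [0.5835, 0.0342, 0.0438]
eef_rot: [-179.9, 4.0, 72.8]
ft_force: [-2.0, -3.8, 4.0]
width: 0.015
finger_force: 59.8
```

View pics/w5.png

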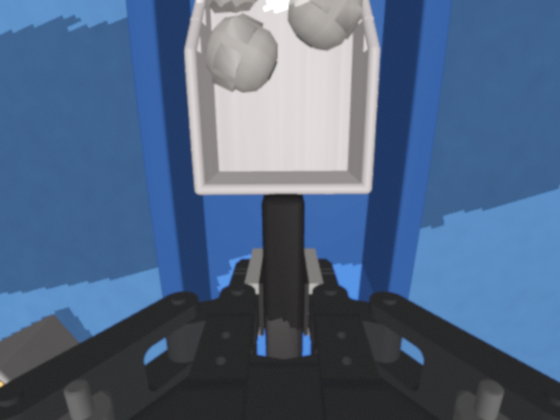

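The wrist view shows two glands inside the bowl at (242,53) and (325,18) and a third entering at the top (228,3). That was the last of my ten views, so I'll work by numbers from here. Next I push gently to the back wall.

```bash
python3 -m pendant '[{"tx":0.0024,"ty":0.0076,"tz":0,"wx":0,"wy":0,"wz":0},{"tx":0.0024,"ty":0.0076,"tz":0,"wx":0,"wy":0,"wz":0},{"tx":0,"ty":0,"tz":0,"wx":0,"wy":0,"wz":0}]'
python3 -m pendant '[{"tx":0.0012,"ty":0.0038,"tz":0,"wx":0,"wy":0,"wz":0},{"tx":0.0012,"ty":0.0038,"tz":0,"wx":0,"wy":0,"wz":0},{"tx":0,"ty":0,"tz":0,"wx":0,"wy":0,"wz":0}]'
```

```text
time_s: 13.05
position: [0.585, 0.041, 0.0436]
eef_rot: [-179.9, 4.1, 72.7]
ft_force: [-7.0, -6.8, 5.6]
width: 0.0152
finger_force: 60.0
time_s: 13.42
position: [0.5847, 0.042, 0.0433]
eef_rot: [-179.8, 4.5, 72.6]
ft_force: [-14.5, -20.6, 8.3]
width: 0.0152
finger_force: 60.2
```

```bash
python3 -m pendant '[{"tx":-0.001,"ty":-0.0032,"tz":0,"wx":0.0159,"wy":-0.005,"wz":0},{"tx":-0.001,"ty":-0.0032,"tz":0,"wx":0.0159,"wy":-0.005,"wz":0},{"tx":-0.001,"ty":-0.0032,"tz":0,"wx":0.0159,"wy":-0.005,"wz":0},{"tx":0,"ty":0,"tz":0.004,"wx":0.0159,"wy":-0.005,"wz":0},{"tx":0,"ty":0,"tz":0.004,"wx":0.0159,"wy":-0.005,"wz":0},{"tx":0,"ty":0,"tz":0.004,"wx":0.0159,"wy":-0.005,"wz":0},{"tx":0,"ty":0,"tz":0.004,"wx":0.0159,"wy":-0.005,"wz":0},{"tx":0,"ty":0,"tz":0.004,"wx":0.0159,"wy":-0.005,"wz":0},{"tx":0,"ty":0,"tz":0.004,"wx":0.0159,"wy":-0.005,"wz":0},{"tx":0,"ty":0,"tz":0,"wx":0.0159,"wy":-0.005,"wz":0},{"tx":0,"ty":0,"tz":0,"wx":0,"wy":0,"wz":0},{"tx":0,"ty":0,"tz":0,"wx":0,"wy":0,"wz":0},{"tx":0,"ty":0,"tz":0,"wx":0,"wy":0,"wz":0}]'
python3 - <<'E'
from h import *
np.set_printoptions(suppress=True,precision=1)
s=manip.sense();print(s["joints"])
d=cam("wrist");i=d["img"];cv2.imwrite("pics/w6.png",i)
T=Ro.from_euler("xyz",s["eef_rot"],degrees=True).as_matrix()
# bowl interior floor polygon: tool frame x along scoop, z down
def P(x,y,z): return s["position"]+T@np.array([x+.0865,-y,.0245-z])
fl=proj(d,[P(.05,.03,.003),P(.05,-.03,.003),P(-.044,-.03,.003),P(-.044,.03,.003),P(-.044,0,.034)]);print(fl)
# grey level map coarse, rows 0..210
g=cv2.cvtColor(i,cv2.COLOR_BGR2GRAY)
print(cv2.resize(g[0:210,180:380],(25,21),interpolation=cv2.INTER_AREA))
E
```

```text
time_s: 15.05
position: [0.586, 0.0406, 0.0561]
eef_rot: [179.9, -26.0, 72.8]
ft_force: [0.8, -0.2, -2.5]
width: 0.0152
finger_force: 59.0
[-22.    3.4 -19.9  69.   25.9  84.7]
[[212.2 -50.7]
 [356.9 -50.5]
 [347.7 173. ]
 [220.9 173. ]
 [284.6 185.9]]
[[ 99  98 116 198 181 229 229 229 229 229 229 229 229 229 229 229 229 229
  229 229 229 196 195 103 101]
 [ 99 100 147 175 153 225 229 229 229 229 229 229 229 229 229 229 229 229
  229 228 229 169 200 124 101]
 [ 99 101 184 159 145 224 229 229 229 229 229 229 229 229 229 229 229 229
  229 228 229 167 193 163 103]
 [ 98 109 201 127 138 202 229 229 229 229 229 229 229 229 229 229 229 223
  228 228 229 159 157 193 105]
 [ 99 138 190 108 133 171 178 179 168 161 215 229 229 229 229 221 186 170
  178 192 209 148 131 206 121]
 [ 99 172 175 115 127 170 179 184 177 166 155 220 229 228 188 170 170 169
  170 174 152 127 145 200 150]
 [100 175 171  99 151 187 192 193 186 174 149 159 228 215 153 173 186 193
  196 188 171 141 116 200 151]
 [100 169 177 102 165 187 189 185 179 170 154 126 205 225 154 172 187 200
  203 187 171 147 116 205 146]
 [100 1
[... 658 characters left out ...]
68 176 180 173 141 130 160 182 181 178
  178 168 152 116 136 210 110]
 [109 122 211 114  97 145 177 180 173 172 169 156 128 137 154 178 175 173
  168 160 141 114 141 205 105]
 [110 117 210 119  99 140 149 161 152 126 144 137 151 168 169 172 169 165
  158 135 120 114 147 197  99]
 [111 114 205 125 100 142 133 125 119  97 111 148 155 180 137 136 135 131
  123 133 148 116 153 188  95]
 [111 111 199 182 180 185 187 187 186 186 186 187 187 188 187 187 186 186
  187 186 186 184 194 176  90]
 [112 107  92 111 121 127 130 147 132 127 117 100  98  98 100 118 126 127
  126 126 126 122 107  79  86]
 [113 104  39  38  60  71  77 114 106  85  50  43  43  42  40  50  75  78
   83  83  82  74  41  43  83]]
```

Four glands sit at the back of the bowl (two by two). Now I lift straight up, and compute the path to the dish with the lip held fixed over it.

```bash
python3 -m pendant '[{"tx":0,"ty":0,"tz":0.03,"wx":0,"wy":0,"wz":0},{"tx":0,"ty":0,"tz":0.06,"wx":0,"wy":0,"wz":0},{"tx":0,"ty":0,"tz":0.06,"wx":0,"wy":0,"wz":0},{"tx":0,"ty":0,"tz":0.06,"wx":0,"wy":0,"wz":0},{"tx":0,"ty":0,"tz":0.03,"wx":0,"wy":0,"wz":0},{"tx":0,"ty":0,"tz":0,"wx":0,"wy":0,"wz":0},{"tx":0,"ty":0,"tz":0,"wx":0,"wy":0,"wz":0}]'
python3 - <<'E'
from h import *
np.set_printoptions(suppress=True,precision=4)
s=manip.sense();p=s["position"];print(s["joints"],s["eef_rot"])
psi=np.radians(100);u=np.array([np.cos(psi),np.sin(psi),0]);l=np.array([-u[1],u[0],0])
print("left",l)
D=np.array([.4515,.3707,0])-.025*u
def tcp(phi,z):
    f=np.radians(phi);return D+[0,0,z]-u*(.1395*np.cos(f)-.0235*np.sin(f))+np.array([0,0,.1395*np.sin(f)+.0235*np.cos(f)])
t=tcp(-26,.18);print("start",t,rows(t-p))
prev=t
for phi,z in [(-13,.15),(0,.118),(6,.112),(12,.108),(18,.106),(24,.106),(30,.106),(36,.106),(42,.106),(48,.106),(54,.106),(60,.106)]:
    t=tcp(phi,z);print(phi,t,rows(t-prev));prev=t
E
```

```text
time_s: 15.98
position: [0.5854, 0.0403, 0.1748]
eef_rot: [-180.0, -26.0, 72.7]
ft_force: [-0.2, 0.3, -2.7]
width: 0.0155
finger_force: 59.0
[-22.064   -0.9769 -11.6448  81.6462  25.8998  84.7147] [-179.9999  -25.9959   72.6891]
left [-0.9848 -0.1736  0.    ]
start [0.4794 0.2125 0.14  ] [-0.2121  0.3443 -0.0698  0.      0.      0.    ]
-13 [0.4804 0.207  0.1415] [ 0.0019 -0.0109  0.0031  0.      0.      0.    ]
0 [0.4801 0.2087 0.1415] [-0.0006  0.0034 -0.      0.      0.      0.    ]
6 [0.4795 0.2119 0.15  ] [-0.0011  0.0063  0.0169  0.      0.      0.    ]
12 [0.4787 0.2165 0.16  ] [-0.0016  0.0093  0.0201  0.      0.      0.    ]
18 [0.4776 0.2226 0.1715] [-0.0021  0.0121  0.0229  0.      0.      0.    ]
24 [0.4763 0.23   0.1842] [-0.0026  0.0148  0.0255  0.      0.      0.    ]
30 [0.4748 0.2387 0.1961] [-0.0031  0.0174  0.0238  0.      0.      0.    ]
36 [0.473  0.2485 0.207 ] [-0.0035  0.0197  0.0218  0.      0.      0.    ]
42 [0.4711 0.2595 0.2168] [-0.0039  0.0219  0.0196  0.      0.      0.    ]
48 [0.469  0.2714 0.2254] [-0.0042  0.0238  0.0172  0.      0.      0.    ]
54 [0.4668 0.2841 0.2327] [-0.0045  0.0254  0.0146  0.      0.      0.    ]
60 [0.4644 0.2974 0.2386] [-0.0047  0.0268  0.0118  0.      0.      0.    ]
```

```bash
python3 -m pendant '[{"tx":-0.0177,"ty":0.0287,"tz":0,"wx":0,"wy":0,"wz":0.0126},{"tx":-0.0353,"ty":0.0574,"tz":0,"wx":0,"wy":0,"wz":0.0253},{"tx":-0.0353,"ty":0.0574,"tz":0,"wx":0,"wy":0,"wz":0.0253},{"tx":-0.0353,"ty":0.0574,"tz":0,"wx":0,"wy":0,"wz":0.0253},{"tx":-0.0353,"ty":0.0574,"tz":-0.02,"wx":0,"wy":0,"wz":0.0253},{"tx":-0.0353,"ty":0.0574,"tz":-0.03,"wx":0,"wy":0,"wz":0.0253},{"tx":-0.0177,"ty":0.0287,"tz":-0.02,"wx":0,"wy":0,"wz":0.0126},{"tx":0,"ty":0,"tz":0,"wx":0,"wy":0,"wz":0},{"tx":0,"ty":0,"tz":0,"wx":0,"wy":0,"wz":0}]'
python3 - <<'E'
from h import *
np.set_printoptions(suppress=True,precision=4,linewidth=160)
print(manip.sense()["joints"])
d=cam("scene");i=d["img"];cv2.imwrite("pics/s2.png",i)
hsv=cv2.cvtColor(i,cv2.COLOR_BGR2HSV)
m=((hsv[...,1]<70)&(hsv[...,2]>70)).astype(np.uint8)
n,l,st,c=cv2.connectedComponentsWithStats(m)
for k in range(1,n):
    if 12<st[k,4]<6000 and 230<c[k,0]<500 and 130<c[k,1]<290: print(st[k],c[k],plane(d,[c[k]],.03)[0])
E
```

```text
time_s: 17.1
position: [0.4804, 0.212, 0.1412]
eef_rot: [179.9, -26.0, 100.0]
ft_force: [0.3, -0.4, -3.3]
width: 0.015
finger_force: 59.0
[ -5.0521  -6.0206 -20.1157  82.9923  25.0738  73.3932]
[366 134  19  10  44] [376.0909 139.4773] [0.2461 0.1986 0.03  ]
[ 404  153   78   82 4463] [442.5142 193.3213] [0.4113 0.3725 0.03  ]
[291 154   2  14  22] [291.4091 159.7727] [ 0.3615 -0.0267  0.03  ]
[382 166  10  14  78] [385.0641 172.8205] [0.3664 0.2245 0.03  ]
[291 170  18   7  77] [299.2208 173.8961] [0.4073 0.0003 0.03  ]
[394 180  12  12  45] [399.3111 186.8667] [0.4083 0.2615 0.03  ]
[438 248  14   8  16] [444.9375 250.625 ] [0.5829 0.366  0.03  ]
```

```bash
python3 -m pendant '[{"tx":0.001,"ty":-0.0055,"tz":0.0015,"wx":-0.0356,"wy":-0.0063,"wz":0},{"tx":0.001,"ty":-0.0055,"tz":0.0015,"wx":-0.0356,"wy":-0.0063,"wz":0},{"tx":-0.0003,"ty":0.0017,"tz":0,"wx":-0.0356,"wy":-0.0063,"wz":0},{"tx":-0.0003,"ty":0.0017,"tz":0,"wx":-0.0356,"wy":-0.0063,"wz":0},{"tx":-0.0011,"ty":0.0063,"tz":0.0169,"wx":-0.0328,"wy":-0.0058,"wz":0},{"tx":-0.0016,"ty":0.0093,"tz":0.0201,"wx":-0.0328,"wy":-0.0058,"wz":0},{"tx":-0.0021,"ty":0.0121,"tz":0.0229,"wx":-0.0328,"wy":-0.0058,"wz":0},{"tx":-0.0026,"ty":0.0148,"tz":0.0255,"wx":-0.0328,"wy":-0.0058,"wz":0},{"tx":0,"ty":0,"tz":0,"wx":0,"wy":0,"wz":0},{"tx":0,"ty":0,"tz":0,"wx":0,"wy":0,"wz":0},{"tx":0,"ty":0,"tz":0,"wx":0,"wy":0,"wz":0}]'
python3 -m pendant '[{"tx":-0.0031,"ty":0.0174,"tz":0.0238,"wx":-0.0328,"wy":-0.0058,"wz":0},{"tx":0,"ty":0,"tz":0,"wx":0,"wy":0,"wz":0},{"tx":0,"ty":0,"tz":0,"wx":0,"wy":0,"wz":0},{"tx":-0.0035,"ty":0.0197,"tz":0.0218,"wx":-0.0328,"wy":-0.0058,"wz":0},{"tx":0,"ty":0,"tz":0,"wx":0,"wy":0,"wz":0},{"tx":-0.0039,"ty":0.0219,"tz":0.0196,"wx":-0.0328,"wy":-0.0058,"wz":0},{"tx":0,"ty":0,"tz":0,"wx":0,"wy":0,"wz":0},{"tx":0,"ty":0,"tz":0,"wx":0,"wy":0,"wz":0}]'
cat > bowl.py <<'E'
from h import *
np.set_printoptions(suppress=True,precision=1,linewidth=200)
print(manip.sense()["joints"])
g=cv2.cvtColor(cam("wrist")["img"],cv2.COLOR_BGR2GRAY)
print(cv2.resize(g[0:210,180:380],(25,14),interpolation=cv2.INTER_AREA))
E
python3 bowl.py
```

```text
time_s: 18.52
position: [0.4773, 0.229, 0.1852]
eef_rot: [179.9, 23.9, 99.9]
ft_force: [-0.3, -0.3, -0.5]
width: 0.0151
finger_force: 59.1
time_s: 19.52
position: [0.472, 0.2589, 0.2178]
eef_rot: [179.9, 41.8, 100.0]
ft_force: [-1.0, 0.1, -1.0]
width: 0.0149
finger_force: 59.2
[ 33.9  19.3   9.6 100.1 -37.6 120.7]
[[181 148 158 168 193 206 207 209 211 229 249 250 215 207 207 206 206 206 205 203 204 180 171 139  98]
 [141 129 161 164 176 205 208 214 247 234 220 212 209 209 209 207 208 208 206 202 204 161 168 132 102]
 [128 134 170 145 173 205 208 209 208 207 209 209 209 209 209 207 208 208 206 202 205 157 146 168 130]
 [129 160 172 149 168 205 208 209 208 207 208 217 216 209 209 207 209 208 206 202 205 151 152 174 151]
 [131 170 174 134 167 205 207 208 208 206 210 248 247 221 208 207 208 208 206 202 204 147 131 182 158]
 [131 164 180 134 161 204 207 208 207 206 224 250 254 245 210 207 208 208 205 202 204 143 131 187 152]
 [132 158 185 134 155 204 206 207 207 206 224 253 253 248 210 206 208 207 205 202 203 140 132 190 146]
 [131 151 189 134 152 204 205 207 206 205 207 218 215 208 206 206 207 206 204 202 201 136 134 193 114]
 [131 145 192 136 146 203 204 206 205 204 204 206 206 205 205 205 206 205 203 201 199 134 137 194  94]
 [131 140 194 139 140 201 202 205 204 203 203 205 205 204 205 205 205 205 202 201 195 132 141 193  86]
 [131 135 194 143 137 200 201 204 203 203 202 204 204 202 204 204 205 204 201 201 191 130 145 189  91]
 [130 132 191 148 135 180 185 187 186 186 185 186 186 184 185 186 186 185 183 184 174 131 151 187 129]
 [115 115 176 177 174 173 176 198 202 184 174 167 166 166 168 174 174 174 173 174 176 176 180 174 125]
 [108 108 108 109  99  94 120 131 130 130  76  38  38  38  38  56  76  77  98 124 129 129 117  96  78]]
```

```bash
python3 -m pendant '[{"tx":0.003,"ty":-0.02,"tz":0.05,"wx":0,"wy":0,"wz":0},{"tx":0.005,"ty":-0.03,"tz":0.03,"wx":0.0328,"wy":0.0058,"wz":0},{"tx":0.007,"ty":-0.04,"tz":0,"wx":0.0328,"wy":0.0058,"wz":0},{"tx":0.007,"ty":-0.04,"tz":0,"wx":0.0328,"wy":0.0058,"wz":0},{"tx":0.007,"ty":-0.04,"tz":0,"wx":0.0328,"wy":0.0058,"wz":0},{"tx":0.007,"ty":-0.04,"tz":0,"wx":0.0328,"wy":0.0058,"wz":0},{"tx":0.007,"ty":-0.04,"tz":0,"wx":0.0328,"wy":0.0058,"wz":0},{"tx":0.007,"ty":-0.04,"tz":0,"wx":0.0328,"wy":0.0058,"wz":0},{"tx":0,"ty":0,"tz":0,"wx":0,"wy":0,"wz":0},{"tx":0,"ty":0,"tz":0,"wx":0,"wy":0,"wz":0}]'
python3 - <<'E'
from h import *
np.set_printoptions(linewidth=250)
d=cam("scene");i=d["img"];cv2.imwrite("pics/s3.png",i)
e=cv2.imread("pics/scene0.png")
a=cv2.absdiff(i,e).max(2)
print("dish diff\n",a[165:222:3,410:488:3])
print("bin diff\n",a[205:280:4,255:380:5])
E
```

```text
time_s: 20.82
position: [0.4968, 0.1137, 0.2593]
eef_rot: [179.8, 0.1, 100.0]
ft_force: [-0.7, -0.2, -1.2]
width: 0.0148
finger_force: 59.1
dish diff
 [[  1   3   3   4   4   4   2   2   1   1   3   3   2   3   3   3   1   1   2   1   2   3   1   1   1   2]
 [  1   1   2   1   0   1   2   1   1   1   1   2   3   2   1   2   1   2   3   2   2   4   2   4   3   2]
 [  1   6   3   1   2   1   1   2   2   2   3   1   1   2   2   2   3   2   2   2   7   1   1   2   2   1]
 [  1   4   2   1   1   2   4   1   3   2   2   4   2   2   1   1   2   2   1   2   1   5   1   1   2   2]
 [  3   1   1   1   2   2   2   4  18   6   2   2   0   2   3   1   3   5   2   1   4   3   1   0   2   1]
 [  4   1   1   1   1   1   4  54  59  60   6   3   3   2   1   0   2   4   1   1   3   2   2   2   1   1]
 [  1   2   2   1   1   2   6  16  13  22  20   1   1   1   1   2   1   3   1   2   1   3   1   1   5   1]
 [  3   1   1   1   1   1  60 105  64  57   9   0   1   1   2  24   1  66  47   0   1   4   3   1   2   1]
 [  4   2   2   1   2   1  39  78  79  49   1   2   1   1   1  62  19   1  73   5   1   2   1
[... 2352 characters left out ...]
   1   2   2   3   3   3   3   1   1  56  60 137 140  50  48  73  36  57  11   0]
 [  3   3   3   2   2   3   1   1   1   2   4   5   6   5   2  15  55  56  61 118 119  61  28  22   3]
 [  3   3   1   2   1   4   2   4   2   3   3   3   1   3   6   2   2  19  58 100 108  62   3  25   2]
 [  1   4   1   1   1   1   1   4   2   3   2   4   3   1   2   6  13   4  12  29  60  55  23  34   1]
 [  2   3   2   1   1   3   1   0   2   2   3   3   2   4   3   1   7   5   1   3   1   8  48  23   2]
 [  3   4   1   1   1   1   1   2   3   6   3   2   1   2  19   5   2   2   5   1   1   2  50  24   2]
 [  3   2   1   1   2   3   1   1   5   3   1   2   1   8  50  47  20   5   1   6   7  34  48  24   1]]
```

```bash
python3 -m pendant '[{"tx":0.0072,"ty":-0.0408,"tz":0,"wx":0,"wy":0,"wz":-0.0062},{"tx":0.0144,"ty":-0.0816,"tz":0,"wx":0,"wy":0,"wz":-0.0123},{"tx":0.0144,"ty":-0.0816,"tz":0,"wx":0,"wy":0,"wz":-0.0123},{"tx":0.0144,"ty":-0.0816,"tz":0,"wx":0,"wy":0,"wz":-0.0123},{"tx":0.0144,"ty":-0.0816,"tz":0,"wx":0,"wy":0,"wz":-0.0123},{"tx":0.0144,"ty":-0.0816,"tz":0,"wx":0,"wy":0,"wz":-0.0123},{"tx":0.0144,"ty":-0.0816,"tz":0,"wx":0,"wy":0,"wz":-0.0123},{"tx":0.0144,"ty":-0.0816,"tz":0,"wx":0,"wy":0,"wz":-0.0123},{"tx":0.0144,"ty":-0.0816,"tz":0,"wx":0,"wy":0,"wz":-0.0123},{"tx":0.0072,"ty":-0.0408,"tz":-0.05,"wx":0,"wy":0,"wz":-0.0062},{"tx":0,"ty":0,"tz":-0.1,"wx":0,"wy":0,"wz":0},{"tx":0,"ty":0,"tz":-0.1,"wx":0,"wy":0,"wz":0},{"tx":0,"ty":0,"tz":-0.1,"wx":0,"wy":0,"wz":0},{"tx":0,"ty":0,"tz":-0.06,"wx":0,"wy":0,"wz":0},{"tx":0,"ty":0,"tz":-0.03,"wx":0,"wy":0,"wz":0},{"tx":0,"ty":0,"tz":-0.018,"wx":0,"wy":0,"wz":0},{"tx":0,"ty":0,"tz":0,"wx":0,"wy":0,"wz":0},{"tx":0,"ty":0,"tz":0,"wx":0,"wy":0,"wz":0}]'
```

```text
time_s: 23.12
position: [0.5623, -0.2533, 0.0302]
eef_rot: [179.8, 0.1, 80.1]
ft_force: [-0.1, 0.4, 0.0]
width: 0.0151
finger_force: 59.3
```

```bash
python3 -m pendant '[{"tx":0,"ty":0,"tz":-0.004,"wx":0,"wy":0,"wz":0},{"tx":0,"ty":0,"tz":-0.004,"wx":0,"wy":0,"wz":0},{"tx":0,"ty":0,"tz":0,"wx":0,"wy":0,"wz":0}]'
python3 -m pendant '[{"tx":0,"ty":0,"tz":0,"wx":0,"wy":0,"wz":0},{"tx":0,"ty":0,"tz":0,"wx":0,"wy":0,"wz":0},{"tx":0,"ty":0,"tz":0,"wx":0,"wy":0,"wz":0},{"tx":0,"ty":0,"tz":0,"wx":0,"wy":0,"wz":0},{"tx":0,"ty":0,"tz":0,"wx":0,"wy":0,"wz":0},{"tx":0,"ty":0,"tz":0.04,"wx":0,"wy":0,"wz":0},{"tx":0,"ty":0,"tz":0.1,"wx":0,"wy":0,"wz":0},{"tx":0,"ty":0,"tz":0.1,"wx":0,"wy":0,"wz":0},{"tx":0,"ty":0,"tz":0.1,"wx":0,"wy":0,"wz":0},{"tx":0,"ty":0,"tz":0.1,"wx":0,"wy":0,"wz":0},{"tx":-0.02,"ty":0.1,"tz":0.06,"wx":0,"wy":0,"wz":0},{"tx":-0.02,"ty":0.1,"tz":0,"wx":0,"wy":0,"wz":0},{"tx":-0.02,"ty":0.1,"tz":0,"wx":0,"wy":0,"wz":0},{"tx":-0.02,"ty":0.1,"tz":0,"wx":0,"wy":0,"wz":0},{"tx":-0.02,"ty":0.1,"tz":0,"wx":0,"wy":0,"wz":0},{"tx":-0.02,"ty":0.1,"tz":0,"wx":0,"wy":0,"wz":0},{"tx":-0.02,"ty":0.05,"tz":0,"wx":0,"wy":0,"wz":0},{"tx":0,"ty":0,"tz":0,"wx":0,"wy":0,"wz":0},{"tx":0,"ty":0,"tz":0,"wx":0,"wy":0,"wz":0}]' 1
cat > chk.py <<'E'
from h import *
np.set_printoptions(suppress=True,precision=4)
d=cam("wrist");i=d["img"];cv2.imwrite("pics/w7.png",i)
D=np.array([.4515,.3707]);R=np.array([[.2974,-.9548],[.9548,.2974]])
print("dish px",proj(d,[[*D,.098]]),"bin px",proj(d,[[*(np.array([.5932,.0622])+R@[x,y]),.012] for x,y in ((.12,.042),(.12,-.042),(-.12,0))]))
for thr in (25,20,16):
    c=cv2.HoughCircles(cv2.medianBlur(cv2.cvtColor(i,cv2.COLOR_BGR2GRAY),3),cv2.HOUGH_GRADIENT,1.2,14,param1=80,param2=thr,minRadius=8,maxRadius=22)
    if c is None: continue
    print(thr)
    for x,y,r in c[0]:
        pd=plane(d,[[x,y]],.083)[0,:2];pb=plane(d,[[x,y]],.038)[0,:2]; b=R.T@(pb-[.5932,.0622])
        if np.linalg.norm(pd-D)<.068: print(" dish",x,y,r,(pd-D)*1000)
        elif abs(b[0])<.125 and abs(b[1])<.047: print(" bin",x,y,r,b*1000)
# bin floor: low-saturation pixels within the bin
hsv=cv2.cvtColor(i,cv2.COLOR_BGR2HSV);n,l,st,c=cv2.connectedComponentsWithStats((hsv[...,1]<90).astype(np.uint8))
for k in range(1,n):
    b=R.T@(plane(d,[c[k]],.025)[0,:2]-[.5932,.0622])
    if st[k,4]>25 and abs(b[0])<.125 and abs(b[1])<.05: print(" grey in bin",st[k],b*1000)
E
python3 chk.py
```

```text
time_s: 23.5
position: [0.5621, -0.2536, 0.0255]
eef_rot: [179.8, 0.1, 80.1]
ft_force: [-0.0, -3.3, 5.4]
width: 0.015
finger_force: 60.1
time_s: 25.88
position: [0.4918, 0.0717, 0.2757]
eef_rot: [179.8, 0.0, 80.1]
ft_force: [0.3, 0.2, 0.2]
width: 0.0853
finger_force: 0.0
dish px [[ 171.5789 -152.0861]] bin px [[349.6448  59.8433]
 [421.1264  71.2535]
 [348.4361 259.1792]]
25
20
16
```

```bash
python3 -m pendant '[{"tx":-0.02,"ty":0.1,"tz":0,"wx":0,"wy":0,"wz":0},{"tx":-0.02,"ty":0.1,"tz":0.03,"wx":0,"wy":0,"wz":0},{"tx":-0.02,"ty":0.1,"tz":0.03,"wx":0,"wy":0,"wz":0},{"tx":0,"ty":0.08,"tz":0,"wx":0,"wy":0,"wz":0},{"tx":0,"ty":0,"tz":0,"wx":0,"wy":0,"wz":0},{"tx":0,"ty":0,"tz":0,"wx":0,"wy":0,"wz":0}]'
python3 chk.py
python3 - <<'E'
from h import *
np.set_printoptions(linewidth=250)
d=cam("wrist");i=d["img"];u=proj(d,[[.4515,.3707,.083]])[0];print(u)
x,y=u.astype(int);g=cv2.cvtColor(i,cv2.COLOR_BGR2GRAY)[max(0,y-70):y+70,max(0,x-70):x+70]
for r in g[::5,::4]: print("".join(" .:-=+*#%@"[min(9,v//26)]*1 for v in r))
E
```

```text
time_s: 26.68
position: [0.462, 0.2612, 0.3047]
eef_rot: [179.9, 0.1, 80.1]
ft_force: [1.0, 0.9, -0.2]
width: 0.0851
finger_force: 0.0
dish px [[253.5043  77.9593]] bin px [[384.8012 207.9299]
 [443.6574 215.4473]
 [377.4723 356.9819]]
25
 dish 228.6 54.600002 17.119999 [-21.2955  28.3794]
 dish 229.8 118.200005 13.04 [-33.0758 -32.8835]
 dish 289.80002 113.4 11.96 [ 29.5174 -39.0825]
 dish 249.00002 35.4 13.16 [ 2.3715 42.3653]
20
 dish 228.6 54.600002 17.119999 [-21.2955  28.3794]
 dish 295.80002 109.8 18.68 [ 36.2684 -36.5754]
 dish 229.8 127.8 21.32 [-35.1449 -42.4976]
 dish 249.00002 35.4 13.16 [ 2.3715 42.3653]
16
 dish 228.6 54.600002 17.119999 [-21.2955  28.3794]
 dish 298.2 108.600006 21.32 [ 38.9214 -35.812 ]
 dish 229.8 127.8 21.32 [-35.1449 -42.4976]
 dish 249.00002 35.4 13.16 [ 2.3715 42.3653]
 dish 221.40001 36.600002 18.68 [-24.8797  46.2724]
 bin 375.0 336.6 20.0 [-64.45   23.393]
 dish 275.40002 131.40001 17.36 [ 11.4714 -54.5874]
 dish 210.6 115.8 15.92 [-52.3814 -26.8801]
 bin 390.6 221.40001 21.2 [109.3411  40.0084]
 dish 312.6 111.00001 9.08 [ 53.2949 -40.7429]
 
[... 379 characters left out ...]
=+#######*====*:
=*-----+**##*=-+*++*#########+===+=
*=----=#+*##*+-+##############====*
*-----##++**+-=###############*===*
*-----###*+=-+#################===+
*----+#########################+==+
*----+#########################*===
*----*#########################*===
*----+#########################*==+
*-----#########################+==*
++----###################+==*##===*
+*----*#################+#*+*=*==++
+*+----###*+==*#########*##**+===*=
++*----=#***++=+########**##*+==++=
+++*----=*****=+########++**+===*=+
+++**----+****=+#########++====*=++
=+++**=---+**++##%########====*=---
=+++*+#=-----+###%#####*====++-----
-+++*++*#=------==+===-----==------
-+++*++*+*#+-------------=---::::::
```

```bash
python3 -m pendant '[{"tx":0.06,"ty":-0.1,"tz":0,"wx":0,"wy":0,"wz":0},{"tx":0.06,"ty":-0.1,"tz":0,"wx":0,"wy":0,"wz":0},{"tx":0.06,"ty":-0.1,"tz":0,"wx":0,"wy":0,"wz":0},{"tx":0.04,"ty":-0.1,"tz":0,"wx":0,"wy":0,"wz":0},{"tx":0,"ty":-0.04,"tz":0,"wx":0,"wy":0,"wz":0},{"tx":0,"ty":0,"tz":0,"wx":0,"wy":0,"wz":0},{"tx":0,"ty":0,"tz":0,"wx":0,"wy":0,"wz":0}]'
python3 - <<'E'
from h import *
d=cam("wrist");i=d["img"];cv2.imwrite("pics/w9.png",i)
R=np.array([[.2974,-.9548],[.9548,.2974]])
P=lambda x,y,z:[*(np.array([.5932,.0622])+R@[x,y]),z]
q=proj(d,[P(.12,.042,.012),P(.12,-.042,.012),P(-.12,-.042,.012),P(-.12,.042,.012)]);print(q)
x0,y0=np.maximum(q.min(0).astype(int)-40,0);x1,y1=q.max(0).astype(int)+40
s=cv2.cvtColor(i,cv2.COLOR_BGR2HSV)[y0:y1,x0:x1,1];print(x0,y0)
for r in s[::6,::4]: print("".join("@%#*+=-:. "[min(9,v//26)] for v in r))
# whole-bench search in the scene picture for new gland-coloured spots
E
```

```text
time_s: 27.65
position: [0.5711, 0.0428, 0.3051]
eef_rot: [179.9, 0.0, 80.1]
ft_force: [0.1, 0.3, 0.7]
width: 0.0853
finger_force: 0.0
[[276.7123628   50.76543603]
 [345.39485684  60.65485075]
 [315.2554913  244.46385783]
 [255.15968457 237.20534216]]
215 10
===========================================
===========================================
===========================================
===========================================
===========================================
===========================================
================----=======================
================----:----------============
================--======-----------=-======
===============---==============---========
===============---===============-=========
===============---==============-:=-=======
=============---------==========--=-=======
=============-----------------------=======
=============----------------------========
============--------------------:--========
============-----------------------========
============-----------------------========
============----------------------=========
=====
[... 482 characters left out ...]
=======---==============----============
===========--==============----============
===========-===============---=============
===========-==============---==============
===========-==============--===============
==========--=============---===============
==========--=======---------===============
==========--======----------===============
==========-----------------================
=========-==---------------================
=======================----================
===========================================
===========================================
==========================================*
===================###########+===========%
==================+@@@@@@@@@@@#===========%
```

Run:
```python
from h import *
i=cv2.imread("pics/w7.png");g=cv2.cvtColor(i,cv2.COLOR_BGR2GRAY)
for (x0,x1,y0,y1) in ((208,282,18,82),(208,320,96,140)):
    for r in g[y0:y1:3,x0:x1:1][:, ::2]: print("".join(" .:-=+*#%@"[min(9,max(0,int(v)-60)//18)] for v in r))
    print()
d=cam("scene");a=cv2.absdiff(d["img"],cv2.imread("pics/scene0.png")).max(2)
n,l,st,c=cv2.connectedComponentsWithStats((a>35).astype(np.uint8))
for k in range(1,n):
    if st[k,4]>25: print(st[k],plane(d,[c[k]],.013)[0,:2].round(3),d["img"][l==k].mean(0).round())
```

```text
:=*#+-............:..::::::::::::::::
**+:............:.:::::::::::::::::::
+:...........:....:-====:::::::::::::
................:-==+++++=:::::::::::
................-=+++**+++=--==-:::::
............:==-=++++*+====-=*###*+-:
..........-+##*=+******==--:-=#######
........-*####+=+****#*++-::-+#######
......:=+++*###=++*****+==-.-=*######
.....:=++++===*+==+++++==-::-=*######
....-+******+=----=====--::==+*######
...=+***####*=-::-----:::-=+*########
..=++****##*+=-::-=+**+===*##########
.=#+++++*##*+==-:-=##################
=##*==+*##***+=-:-=*#################
*###=-+**+*++=-.-=*##################
####*==++++=-:.-=+###################
######+==--:::=+#####################
##########****#######################
##%##################################
################%####################
################%%###################

####%##########%#%%%##############################=::::-
##%#%%#######%%%%%%%#################*+=----=*###*-::::=
*#%##%########%#%%%%%###############+=*++====-=*#+::::-+
=#%%#%%#########%%%%%##############*++##*+=++=-=*-::::=*
.=#%#%#*++=-::=**#%%%##############
[... 979 characters left out ...]
 57 1455] [-0.14   0.107] [98. 86. 79.]
[309  75  38  11 165] [-0.011  0.04 ] [81. 83. 81.]
[ 292   78  134  129 7165] [0.207 0.153] [91. 72. 56.]
[281  84  12  17 120] [ 0.063 -0.082] [56. 62. 89.]
[278  97  17  13 101] [ 0.122 -0.08 ] [88. 60. 38.]
[ 108  113  200   61 5545] [ 0.343 -0.227] [148. 105.  68.]
[ 308  174   66   57 1508] [0.474 0.139] [98. 62. 34.]
[428 183  12  10  79] [0.38  0.355] [109. 113. 114.]
[453 187  17  22 174] [0.406 0.428] [112. 116. 117.]
[467 194   6   8  26] [0.398 0.451] [153. 157. 159.]
[ 132  199  117   46 3339] [ 0.587 -0.246] [138. 115.  96.]
[ 302  227   61   36 1127] [0.6   0.106] [121.  66.  32.]
[ 285  263   60   67 2340] [0.734 0.083] [100.  71.  47.]
```

Run:
```python
from h import *
e=cv2.imread("pics/scene0.png")
W=cam("wrist")
for nm in ("s2","s3"):
    i=cv2.imread(f"pics/{nm}.png");d=cam("scene")
    h=cv2.cvtColor(i,cv2.COLOR_BGR2HSV);a=cv2.absdiff(i,e).max(2)
    m=((a>30)&(h[...,1]<60)&(h[...,2]>70)).astype(np.uint8)
    n,l,st,c=cv2.connectedComponentsWithStats(m);print(nm)
    for k in range(1,n):
        if 10<st[k,4]<400 and c[k,1]>100: print(st[k],plane(d,[c[k]],.013)[0,:2].round(3),i[l==k].mean(0).round())
# wrist view: low saturation blobs -> bench positions
i=W["img"];h=cv2.cvtColor(i,cv2.COLOR_BGR2HSV);n,l,st,c=cv2.connectedComponentsWithStats((h[...,1]<90).astype(np.uint8))
print("wrist")
for k in range(1,n):
    if st[k,4]>20: print(st[k],plane(W,[c[k]],.013)[0,:2].round(3),i[l==k].mean(0).round())
```

```text
s2
[347 109  42  28 213] [0.182 0.19 ] [ 86.  97. 102.]
[366 134  19  10  44] [0.228 0.202] [79. 81. 80.]
[382 166  10  14  78] [0.351 0.228] [88. 89. 88.]
[296 170  13   6  23] [0.392 0.01 ] [118. 121. 125.]
[428 198  11  10  60] [0.428 0.354] [116. 120. 121.]
[415 203  16  22 136] [0.483 0.316] [84. 84. 83.]
[331 319  13  11 116] [0.79  0.131] [149. 151. 151.]
s3
[364 117   5  16  61] [0.172 0.172] [78. 79. 78.]
[350 139   4  11  26] [0.258 0.132] [80. 81. 79.]
[296 170  13   6  23] [0.392 0.01 ] [118. 122. 125.]
[374 173   9   6  26] [0.365 0.208] [109. 105. 102.]
[430 178   9   4  28] [0.353 0.36 ] [150. 155. 156.]
[428 183  12  10  81] [0.38  0.356] [112. 116. 117.]
[459 185   8   7  29] [0.367 0.435] [156. 161. 163.]
[453 186  18  23 188] [0.405 0.428] [113. 117. 118.]
[467 194   6   9  31] [0.398 0.451] [148. 153. 155.]
[331 319  13  11 116] [0.79  0.132] [150. 151. 151.]
wrist
[    0     0   560   420 86094] [ 0.654 -0.14 ] [90. 90. 90.]
[ 81   2  32  95 600] [0.38  0.237] [181. 173. 172.]
[ 72 142  10  16  21] [0.305 0.119] [112.  77.  96.]
[ 117  203   76   60 2611] [ 0.381 -0.009] [75. 74. 76.]
[  0 256   8  49 173] [ 0.128 -0.04 ] [82. 71. 72.]
```

One gland jumped over the back wall and lies on the bench near (0.79, 0.13), by the terminal strip. I can mend that with the scoop, pushing it against the strip. First I measure it.

Run:
```python
from h import *
d=cam("scene");i=d["img"]
h=cv2.cvtColor(i,cv2.COLOR_BGR2HSV);g=h[...,2]
y0,y1,x0,x1=308,348,312,372
print("value");
for r in g[y0:y1:1,x0:x1]: print("".join(" .:-=+*#%@"[min(9,v//22)] for v in r))
s=h[...,1][y0:y1:2,x0:x1]
print("sat")
for r in s: print("".join("@%#*+=-:. "[min(9,v//26)] for v in r))
print(plane(d,[[337,324],[337,319],[337,330]],.013),plane(d,[[312,330],[372,338]],0))
```

```text
value
==========================++********************************
==========================+*********************************
=========================+**********************************
=========================+**********************************
=========================+**********************************
=========================+**********************************
=========================+**********************************
=========================+**********************************
========================+***********************************
========================+***********************************
========================+***********************************
=======================+************************************
======================+*####********************************
=====================+*###%##*******************************
=====================*####%###******************************
====================+*########******************************
====================+*########******************************
++++==============-=+**#######*++************************
[... 2051 characters left out ...]
@@%##***++=====-----------=-=-
@@@@@@@@@@@@@@@@@@@@@@@@@@@@@@@@@@@@@@@@@@@%%%###**++===-=--
@@@@@@@@@@@@@@@@@@@@@@@@@@@@@@@@@@@@@@@@@@@@@@@@@@@@@@@@@%%#
@@@@@@@@@@@@@@@@@@@@@@@@@@@@@@@@@@@@@@@@@@@@@@@@@@@@@@@@@@@@
@@@@@@@@@@@@@@@@@@@@@@@@@@@@@@@@@@@@@@@@@@@@@@@@@@@@@@@@@@@@
@@@@@@@@@@@@@@@@@@@@@@@@@@@@@@@@@@@@@@@@@@@@@@@@@@@@@@@@@@@@
@@@@@@@@@@@@@@@@@@@@@@@@@@@@@@@@@@@@@@@@@@@@@@@@@@@@@@@@@@@@
@@@@@@@@@@@@@@@@@@@@@@@@@@@@@@@@@@@@@@@@@@@@@@@@@@@@@@@@@@@@
@@@@@@@@@@@@@@@@@@@@@@@@@@@@@@@@@@@@@@@@@@@@@@@@@@@@@@@@@@@@
[[0.79011606 0.13060297 0.013     ]
 [0.77913744 0.12975268 0.013     ]
 [0.80309709 0.13161069 0.013     ]] [[0.80652059 0.08015975 0.        ]
 [0.80466054 0.20764194 0.        ]]
```

Run:
```python
from h import *
d=cam("wrist");i=d["img"]
p=proj(d,[[.79,.13,.013]])[0];print(p)
x,y=p.astype(int);h=cv2.cvtColor(i,cv2.COLOR_BGR2HSV)
x0=max(0,x-40);y0=max(0,y-40);c=slice(x0,x+60)
print(x0,y0)
for r in h[y0:y+40:2,c,2]: print("".join(" .:-=+*#%@"[min(9,v//26)] for v in r))
for r in h[y0:y+40:2,c,1]: print("".join("@%#*+=-:. "[min(9,v//26)] for v in r))
```

```text
[445.18375058  74.00024   ]
405 34
*****************************************************+**##+-------------------=+*****************+=-
*****************************************************+**##+-------------------=+*****************+=-
*****************************************************+**##+-------------------=+*****************+=-
*****************************************************++*##+-------------------=+*****************+=-
*****************************************************++**#+-------------------=+*****************+=-
*****************************************************++**#+-------------------=+*****************+=-
*****************************************************++**#*=-------------------+*****************+=-
*****************************************************++**#*=-------------------+******************+-
*****************************************************+++*#*=-------------------=******************+-
******************************************************++***=-------------------=******************+=
******************************************************+
[... 6314 characters left out ...]
=================================================*@@@@@@@@@@@@@@@@@@@@@@@@@@@@@@@@@@@@@@@@@@@@
=======================================================*@@@@@@@@@@@@@@@@@@@@@@@@@@@@@@@@@@@@@@@@@@@@
=======================================================*%@@@@@@@@@@@@@@@@@@@@@@@@@@@@@@@@@@@@@@@@@@@
=======================================================*%@@@@@@@@@@@@@@@@@@@@@@@@@@@@@@@@@@@@@@@@@@@
=======================================================+%@@@@@@@@@@@@@@@@@@@@@@@@@@@@@@@@@@@@@@@@@@@
=======================================================+%@@@@@@@@@@@@@@@@@@@@@@@@@@@@@@@@@@@@@@@@@@@
=======================================================+%@@@@@@@@@@@@@@@@@@@@@@@@@@@@@@@@@@@@@@@@@@@
```

Run:
```python
from h import *
np.set_printoptions(suppress=True,precision=4)
d=cam("wrist")
print("gland",plane(d,[[447,73]],.014),"strip edge z0",plane(d,[[456.5,34],[460,112]],0),"z.03",plane(d,[[457.5,34],[461,112]],.03))
# triangulate with the scene view, gland centre ~ (337.5,325)
a=np.array([447,73.]);
for z in (.0,.013,.026): print(z,plane(d,[a],z)[0,:2],plane(cam("scene"),[[337.5,324.5]],z)[0,:2])
print(manip.sense()["joints"])
```

```text
gland [[0.7919 0.1306 0.014 ]] strip edge z0 [[0.8144 0.1762 0.    ]
 [0.8133 0.0801 0.    ]] z.03 [[0.7996 0.1715 0.03  ]
 [0.7987 0.082  0.03  ]]
0.0 [0.7989 0.1313] [0.7862 0.133 ]
0.013 [0.7924 0.1307] [0.791  0.1317]
0.026 [0.7859 0.13  ] [0.7959 0.1305]
[-8.8265  2.5181  8.5116 95.8974 -0.0284 91.0658]
```

The fifth gland stands at about (0.791, 0.131), against the strip. The bin blocks a straight approach there, so the plan is:
1. Retake the scoop.
2. Rake the gland along the strip, past the end of the bin.
3. Scoop it against the strip.

First I retake the handle.

```bash
python3 -m pendant '[{"tx":-0.009,"ty":-0.0988,"tz":0,"wx":0,"wy":0,"wz":0},{"tx":-0.009,"ty":-0.0988,"tz":0,"wx":0,"wy":0,"wz":0},{"tx":0,"ty":-0.0988,"tz":0,"wx":0,"wy":0,"wz":0},{"tx":0,"ty":-0.0988,"tz":0,"wx":0,"wy":0,"wz":0},{"tx":0,"ty":-0.0988,"tz":0,"wx":0,"wy":0,"wz":0},{"tx":0,"ty":-0.0988,"tz":-0.05,"wx":0,"wy":0,"wz":0},{"tx":0,"ty":0,"tz":-0.1,"wx":0,"wy":0,"wz":0},{"tx":0,"ty":0,"tz":-0.1,"wx":0,"wy":0,"wz":0},{"tx":0,"ty":0,"tz":-0.1,"wx":0,"wy":0,"wz":0},{"tx":0,"ty":0,"tz":-0.1,"wx":0,"wy":0,"wz":0},{"tx":0,"ty":0,"tz":-0.07,"wx":0,"wy":0,"wz":0},{"tx":0,"ty":0,"tz":-0.041,"wx":0,"wy":0,"wz":0},{"tx":0,"ty":0,"tz":0,"wx":0,"wy":0,"wz":0}]' 1
python3 -m pendant '[{"tx":0,"ty":0,"tz":0,"wx":0,"wy":0,"wz":0},{"tx":0,"ty":0,"tz":0,"wx":0,"wy":0,"wz":0},{"tx":0,"ty":0,"tz":0,"wx":0,"wy":0,"wz":0},{"tx":0,"ty":0,"tz":0,"wx":0,"wy":0,"wz":0},{"tx":0,"ty":0,"tz":0,"wx":0,"wy":0,"wz":0},{"tx":0,"ty":0,"tz":0,"wx":0,"wy":0,"wz":0},{"tx":0,"ty":0,"tz":0,"wx":0,"wy":0,"wz":0}]' 0
python3 - <<'E'
from h import *
d=cam("scene");print("battery top",plane(d,[[421,266],[445,250],[475,283],[450,300]],.056)[:,:2].round(3))
E
```

```text
time_s: 29.82
position: [0.5619, -0.2538, 0.0233]
eef_rot: [-180.0, -0.0, 80.1]
ft_force: [-0.1, 0.0, 0.6]
width: 0.0857
finger_force: 0.0
time_s: 30.7
position: [0.5628, -0.2545, 0.0248]
eef_rot: [179.9, 0.0, 80.1]
ft_force: [-1.4, 0.5, 6.4]
width: 0.0152
finger_force: 60.2
battery top [[0.647 0.3  ]
 [0.598 0.356]
 [0.671 0.416]
 [0.719 0.358]]
```

```bash
python3 -m pendant '[{"tx":0,"ty":0,"tz":0.08,"wx":0,"wy":0,"wz":0},{"tx":0,"ty":0,"tz":0.12,"wx":0,"wy":0,"wz":0},{"tx":0,"ty":0,"tz":0.12,"wx":0,"wy":0,"wz":0},{"tx":0.0114,"ty":0.0441,"tz":0.04,"wx":0,"wy":0,"wz":0.0556},{"tx":0.0114,"ty":0.0441,"tz":0,"wx":0,"wy":0,"wz":0.0556},{"tx":0.0114,"ty":0.0441,"tz":0,"wx":0,"wy":0,"wz":0.0556},{"tx":0.0114,"ty":0.0441,"tz":0,"wx":0,"wy":0,"wz":0.0556},{"tx":0.0114,"ty":0.0441,"tz":0,"wx":0,"wy":0,"wz":0.0556},{"tx":0.0114,"ty":0.0441,"tz":0,"wx":0,"wy":0,"wz":0.0556},{"tx":0.0114,"ty":0.0441,"tz":0,"wx":0,"wy":0,"wz":0.0556},{"tx":0.0114,"ty":0.0441,"tz":0,"wx":0,"wy":0,"wz":0.0556},{"tx":0.0114,"ty":0.0441,"tz":0,"wx":0,"wy":0,"wz":0.0556},{"tx":0.0114,"ty":0.0441,"tz":0,"wx":0,"wy":0,"wz":0.0556},{"tx":0.0114,"ty":0.0441,"tz":0,"wx":0,"wy":0,"wz":0.0556},{"tx":0.0114,"ty":0.0441,"tz":0,"wx":0,"wy":0,"wz":0.0556},{"tx":0.0114,"ty":0.0441,"tz":0,"wx":0,"wy":0,"wz":0.0556},{"tx":0.0114,"ty":0.0441,"tz":0,"wx":0,"wy":0,"wz":0.0556},{"tx":0.0114,"ty":0.0441,"tz":0,"wx":0,"wy":0,"wz":0.0556},{"tx":0.0114,"ty":0.0441,"tz":0,"wx":0,"wy":0,"wz":0.0556},{"tx":0.0114,"ty":0.0441,"tz":0,"wx":0,"wy":0,"wz":0.0556}]'
python3 -m pendant '[{"tx":0.042,"ty":0.0117,"tz":0.0043,"wx":0.0479,"wy":-0.0174,"wz":0},{"tx":0.042,"ty":0.0117,"tz":0.0043,"wx":0.0479,"wy":-0.0174,"wz":0},{"tx":0.042,"ty":0.0117,"tz":0.0043,"wx":0.0479,"wy":-0.0174,"wz":0},{"tx":0.042,"ty":0.0117,"tz":0.0043,"wx":0.0479,"wy":-0.0174,"wz":0},{"tx":0.042,"ty":0.0117,"tz":0.0043,"wx":0.0479,"wy":-0.0174,"wz":0},{"tx":0.042,"ty":0.0117,"tz":0.0043,"wx":0.0479,"wy":-0.0174,"wz":0},{"tx":0,"ty":0,"tz":0,"wx":0,"wy":0,"wz":0},{"tx":0,"ty":0,"tz":0,"wx":0,"wy":0,"wz":0}]'
cat > lip.py <<'E'
from h import *
np.set_printoptions(suppress=True,precision=4)
s=manip.sense();T=Ro.from_euler("xyz",s["eef_rot"],degrees=True).as_matrix()
f=lambda x,y,z:s["position"]+T@np.array([x+.0865,-y,.0245-z])
print("tcp",s["position"],"joints",s["joints"].round(1),"\nlip",f(.053,0,0),"L",f(.053,.033,0),"R",f(.053,-.033,0))
d=cam("scene");i=d["img"]
h=cv2.cvtColor(i,cv2.COLOR_BGR2HSV);a=cv2.absdiff(i,cv2.imread("pics/scene0.png")).max(2)
m=((a>30)&(h[...,1]<60)&(h[...,2]>100)).astype(np.uint8)
n,l,st,c=cv2.connectedComponentsWithStats(m)
for k in range(1,n):
    if 20<st[k,4]<600 and c[k,1]>240 and c[k,0]>300: print(st[k],plane(d,[c[k]],.013)[0,:2].round(3),i[l==k].mean(0).round())
E
python3 lip.py
```

```text
time_s: 33.25
position: [0.6594, 0.1214, 0.2036]
eef_rot: [179.8, 0.0, -109.4]
ft_force: [0.2, -0.8, -1.7]
width: 0.015
finger_force: 59.3
time_s: 34.25
position: [0.7851, 0.1558, 0.2172]
eef_rot: [-179.8, 54.9, -109.6]
ft_force: [-0.1, 0.0, -1.7]
width: 0.0151
finger_force: 59.4
tcp [0.7851 0.1558 0.2172] joints [-16.2  23.9  10.7  71.7  54.7 -83.8] 
lip [0.7649 0.0991 0.089 ] L [0.796  0.0879 0.089 ] R [0.7339 0.1102 0.0889]
[363 266   8   7  29] [0.65  0.188] [127. 131. 130.]
[358 277  15  16  74] [0.688 0.186] [129. 132. 131.]
[333 320  10  10  87] [0.792 0.132] [108. 112. 113.]
[308 342  20   9 107] [0.843 0.093] [146. 156. 157.]
[327 351   9  14  87] [0.862 0.122] [151. 160. 162.]
[360 355   7   7  34] [0.854 0.188] [147. 157. 159.]
```

```bash
python3 -m pendant '[{"tx":0,"ty":0,"tz":-0.07,"wx":0,"wy":0,"wz":0},{"tx":0,"ty":0,"tz":-0.06,"wx":0,"wy":0,"wz":0},{"tx":0,"ty":0,"tz":-0.03,"wx":0,"wy":0,"wz":0},{"tx":0,"ty":0,"tz":-0.012,"wx":0,"wy":0,"wz":0},{"tx":0,"ty":0,"tz":0,"wx":0,"wy":0,"wz":0},{"tx":0,"ty":0.01,"tz":0,"wx":0,"wy":0,"wz":0},{"tx":0,"ty":0.01,"tz":0,"wx":0,"wy":0,"wz":0},{"tx":0,"ty":0.01,"tz":0,"wx":0,"wy":0,"wz":0},{"tx":0,"ty":0.01,"tz":0,"wx":0,"wy":0,"wz":0},{"tx":0,"ty":0.01,"tz":0,"wx":0,"wy":0,"wz":0}]'
python3 lip.py
```

```text
time_s: 35.55
position: [0.7859, 0.1807, 0.1321]
eef_rot: [-179.7, 55.1, -109.5]
ft_force: [-1.7, -3.7, 4.0]
width: 0.0149
finger_force: 60.4
tcp [0.7859 0.1807 0.1321] joints [-14.2  25.8   3.8  60.   54.7 -80.3] 
lip [0.766  0.1244 0.0037] L [0.7971 0.1132 0.0038] R [0.735  0.1355 0.0036]
[303 235  22  27 163] [0.617 0.067] [132. 135. 134.]
[368 289   8   7  33] [0.706 0.201] [124. 129. 128.]
[364 300  13  14  63] [0.739 0.199] [129. 132. 130.]
[327 351   9   9  56] [0.857 0.122] [153. 162. 164.]
```

```bash
python3 -m pendant '[{"tx":0,"ty":0.0122,"tz":0,"wx":0,"wy":0,"wz":0},{"tx":0,"ty":0.0122,"tz":0,"wx":0,"wy":0,"wz":0},{"tx":0,"ty":0.0122,"tz":0,"wx":0,"wy":0,"wz":0},{"tx":0,"ty":0.0122,"tz":0,"wx":0,"wy":0,"wz":0},{"tx":0,"ty":0.0122,"tz":0,"wx":0,"wy":0,"wz":0},{"tx":0,"ty":0.0122,"tz":0,"wx":0,"wy":0,"wz":0},{"tx":0,"ty":0.0122,"tz":0,"wx":0,"wy":0,"wz":0},{"tx":0,"ty":0.0122,"tz":0,"wx":0,"wy":0,"wz":0},{"tx":0,"ty":0.0122,"tz":0,"wx":0,"wy":0,"wz":0},{"tx":0,"ty":0.0122,"tz":0,"wx":0,"wy":0,"wz":0},{"tx":0,"ty":0.0122,"tz":0,"wx":0,"wy":0,"wz":0},{"tx":0,"ty":0,"tz":0,"wx":0,"wy":0,"wz":0},{"tx":0,"ty":-0.02,"tz":0.02,"wx":0,"wy":0,"wz":0},{"tx":0,"ty":-0.02,"tz":0.1,"wx":0,"wy":0,"wz":0},{"tx":-0.06,"ty":0,"tz":0.1,"wx":0,"wy":0,"wz":0},{"tx":-0.06,"ty":0,"tz":0.02,"wx":0,"wy":0,"wz":0}]'
python3 lip.py
```

```text
time_s: 37.6
position: [0.726, 0.2275, 0.2553]
eef_rot: [-179.3, 55.1, -109.2]
ft_force: [0.1, 0.1, -0.9]
width: 0.0148
finger_force: 60.8
tcp [0.726  0.2275 0.2553] joints [-11.4   9.2  -2.9  65.7  54.2 -75.6] 
lip [0.7067 0.171  0.1269] L [0.7378 0.1599 0.1271] R [0.6756 0.1822 0.1266]
[407 240  14  17  78] [0.575 0.298] [133. 135. 134.]
[346 320  12  17 110] [0.79  0.162] [108. 111. 112.]
```

```bash
python3 -m pendant '[{"tx":-0.04,"ty":0.04,"tz":0,"wx":-0.0479,"wy":0.0174,"wz":0},{"tx":-0.04,"ty":0.02,"tz":0,"wx":-0.0479,"wy":0.0174,"wz":0},{"tx":0,"ty":0,"tz":0,"wx":-0.0479,"wy":0.0174,"wz":0}]'
python3 lip.py
python3 - <<'E'
from h import *
d=cam("scene");i=d["img"];h=cv2.cvtColor(i,cv2.COLOR_BGR2HSV)
y0,y1,x0,x1=308,346,325,385
for r in h[y0:y1,x0:x1,1]: print("".join("@%#*+=-:. "[min(9,v//26)] for v in r))
for r in h[y0:y1,x0:x1,2]: print("".join(" .:-=+*#%@"[min(9,v//26)] for v in r))
E
```

```text
time_s: 38.02
position: [0.684, 0.2582, 0.2514]
eef_rot: [-180.0, 27.3, -109.7]
ft_force: [1.9, -0.4, -0.8]
width: 0.0154
finger_force: 60.6
tcp [0.684  0.2582 0.2514] joints [  0.2  10.8   8.2  77.4  25.5 -67.8] 
lip [0.646  0.152  0.1658] L [0.677  0.1409 0.1658] R [0.6149 0.1631 0.1658]
[347 320  11  12 102] [0.788 0.163] [109. 112. 113.]
----------------------------=-=-------------------=---------
-=--------------------------=------------==--=-------=------
--=-----------------------=-------------=--=-------=-----=--
----------=-----=----=-----------------=----------=--=------
----==----------------------------------------=------=-=----
--------------=----------------------------=------------=-=-
=-------=--------=------------------------------=---------=-
--=------------------=-=---------------------=-=---------=--
-------=-------=---------------==---------------------------
---=----------------=---------------------------------------
--------=--=--=-=-=----==++*++=----------------=----------=-
--------=----=--------=*#%%%%#*+-----------=-----=--=-------
----=----------------=#%
[... 3179 characters left out ...]
++++++++++++++========-------
+++++++++++++++++++++++++++++++++++++++++++++++++++========-
+++++++++++++++++++++++++++++++++++++++++++++++++++++++++++=
++++++++++++++++++++++++++++++++++++++++++++++++++++++++++++
==++++++++++++++++++++++++++++++++++++++++++++++++++++++++++
---=====++++++++++++++++++++++++++++++++++++++++++++++++++++
:::::-----=====+++++++++++++++++++++++++++++++++++++++++++++
:::::::::::::----=====++++++++++++++++++++++++++++++++++++++
:::::::::::::::::::-----=====+++++++++++++++++++++++++++++++
:::::::::::::::::::::::::-----=====+++++++++++++++++++++++++
--::::::::::::::::::::::::::::::-----=====++++++++++++++++++
**+=--::::::::::::::::::::::::::::::::-------====+++++++++++
```

```bash
python3 -m pendant '[{"tx":0.01,"ty":-0.028,"tz":0,"wx":0,"wy":0,"wz":0.0545},{"tx":0.03,"ty":-0.028,"tz":0,"wx":0,"wy":0,"wz":0.0545},{"tx":0.03,"ty":-0.028,"tz":-0.01,"wx":0.0451,"wy":0,"wz":0},{"tx":0.03,"ty":-0.028,"tz":-0.02,"wx":0.0451,"wy":0,"wz":0},{"tx":0.03,"ty":-0.028,"tz":-0.03,"wx":0.0451,"wy":0,"wz":0},{"tx":0.032,"ty":-0.028,"tz":-0.032,"wx":0.0451,"wy":0,"wz":0},{"tx":0,"ty":0,"tz":0,"wx":0,"wy":0,"wz":0},{"tx":0,"ty":0,"tz":0,"wx":0,"wy":0,"wz":0}]'
python3 lip.py
python3 - <<'E'
from h import *
g=cv2.cvtColor(cam("wrist")["img"],cv2.COLOR_BGR2GRAY)
print(g[165:205:2,270], [g[100,170:400:6]])
E
```

```text
time_s: 39.12
position: [0.7667, 0.1735, 0.2056]
eef_rot: [179.9, 60.0, -90.2]
ft_force: [-0.7, 0.3, 0.2]
width: 0.0147
finger_force: 60.7
tcp [0.7667 0.1735 0.2056] joints [ -15.6   52.    44.5  107.3   56.6 -118.9] 
lip [0.7665 0.125  0.0725] L [0.7995 0.1249 0.0725] R [0.7335 0.1251 0.0725]
[294 224  17  34 196] [0.598 0.037] [138. 141. 140.]
[368 263  11   6  39] [0.638 0.202] [131. 134. 133.]
[368 275  17  11  72] [0.673 0.21 ] [131. 134. 132.]
[336 279  16   6  59] [0.69  0.138] [116. 117. 119.]
[347 320  12  12 108] [0.788 0.163] [113. 115. 116.]
[322 345   9  10  42] [0.846 0.112] [153. 163. 163.]
[326 355   9  16  93] [0.873 0.122] [151. 160. 162.]
[129 130 130 130 131 131 131 131 130 131 130 129 129 131 145 159 170 174
 152  60] [array([ 75, 166, 159, 105, 106, 106, 111, 168, 166, 169, 172, 169, 169,
       169, 168, 168, 169, 170, 169, 170, 168, 169, 169, 169, 171, 171,
       170, 168, 168, 165, 171, 166, 110, 110, 110, 118, 168, 146,  23],
      dtype=uint8)]
```

```bash
python3 -m pendant '[{"tx":0,"ty":0,"tz":-0.05,"wx":0,"wy":0,"wz":0},{"tx":0,"ty":0,"tz":-0.05,"wx":0,"wy":0,"wz":0},{"tx":0,"ty":0,"tz":-0.03,"wx":0,"wy":0,"wz":0},{"tx":0,"ty":0,"tz":-0.012,"wx":0,"wy":0,"wz":0},{"tx":0,"ty":0,"tz":0,"wx":0,"wy":0,"wz":0}]'
python3 -m pendant '[{"tx":0,"ty":0.012,"tz":-0.002,"wx":0,"wy":0,"wz":0},{"tx":0,"ty":0.012,"tz":0,"wx":0,"wy":0,"wz":0},{"tx":0,"ty":0.012,"tz":0,"wx":0,"wy":0,"wz":0},{"tx":0,"ty":0.012,"tz":0,"wx":0,"wy":0,"wz":0},{"tx":0,"ty":0.012,"tz":0,"wx":0,"wy":0,"wz":0},{"tx":0,"ty":0.012,"tz":0,"wx":0,"wy":0,"wz":0}]'
python3 lip.py
```

```text
time_s: 39.85
position: [0.7667, 0.174, 0.1355]
eef_rot: [-180.0, 60.0, -90.1]
ft_force: [-1.4, -0.8, -1.1]
width: 0.0152
finger_force: 60.7
time_s: 40.6
position: [0.7664, 0.2102, 0.1332]
eef_rot: [179.9, 60.0, -90.2]
ft_force: [0.5, 0.1, -1.1]
width: 0.0148
finger_force: 60.8
tcp [0.7664 0.2102 0.1332] joints [ -12.9   51.2   36.2   96.1   57.6 -114.5] 
lip [0.7662 0.1617 0.0002] L [0.7992 0.1617 0.0001] R [0.7332 0.1618 0.0002]
[297 237  20  43 247] [0.642 0.056] [122. 138. 143.]
[315 250  14  31 157] [0.656 0.089] [137. 140. 139.]
[381 284  10   5  36] [0.686 0.232] [130. 133. 132.]
[381 295  15   9  58] [0.717 0.237] [133. 136. 134.]
[352 299  16   7  73] [0.733 0.175] [123. 124. 125.]
```

```bash
python3 -m pendant '[{"tx":0,"ty":0.012,"tz":-0.003,"wx":0,"wy":0,"wz":0},{"tx":0,"ty":0.012,"tz":-0.003,"wx":0,"wy":0,"wz":0},{"tx":0,"ty":0.012,"tz":0,"wx":0,"wy":0,"wz":0},{"tx":0,"ty":0.012,"tz":0,"wx":0,"wy":0,"wz":0},{"tx":0,"ty":0.012,"tz":0,"wx":0,"wy":0,"wz":0},{"tx":0,"ty":0.012,"tz":0,"wx":0,"wy":0,"wz":0},{"tx":0,"ty":0,"tz":0,"wx":0,"wy":0,"wz":0}]'
python3 lip.py
python3 -m pendant '[{"tx":0,"ty":-0.01,"tz":0.03,"wx":0,"wy":0,"wz":0},{"tx":-0.02,"ty":0,"tz":0.1,"wx":0,"wy":0,"wz":0},{"tx":-0.1,"ty":0,"tz":0.06,"wx":-0.04,"wy":0,"wz":0},{"tx":-0.06,"ty":0,"tz":0,"wx":-0.05,"wy":0,"wz":0.03}]'
python3 lip.py
```

```text
time_s: 41.52
position: [0.7663, 0.2464, 0.1305]
eef_rot: [179.9, 60.0, -90.2]
ft_force: [-2.5, -2.6, 4.2]
width: 0.0153
finger_force: 62.2
tcp [0.7663 0.2464 0.1305] joints [ -10.2   48.9   32.9   91.    58.5 -109.8] 
lip [ 0.7661  0.1979 -0.0026] L [ 0.7991  0.1979 -0.0026] R [ 0.7331  0.1979 -0.0025]
[333 243   6   9  32] [0.602 0.111] [123. 138. 144.]
[318 252  21  32 181] [0.661 0.105] [119. 135. 141.]
[337 254  13  31 139] [0.66  0.138] [135. 138. 137.]
[400 286  11   7  43] [0.688 0.275] [127. 129. 127.]
[400 298  15  10  61] [0.718 0.279] [132. 135. 133.]
[372 302  14   8  68] [0.735 0.217] [138. 138. 140.]
[360 356   7  12  58] [0.858 0.187] [144. 153. 156.]
time_s: 42.08
position: [0.6847, 0.2398, 0.2208]
eef_rot: [179.1, 45.1, -85.3]
ft_force: [0.2, 1.3, -1.6]
width: 0.015
finger_force: 61.3
tcp [0.6847 0.2398 0.2208] joints [  -7.8   31.3   24.3   96.4   43.4 -108.3] 
lip [0.691  0.1588 0.1047] L [0.7238 0.1619 0.1044] R [0.6581 0.1558 0.1051]
[352 320  10  12 103] [0.787 0.172] [108. 112. 113.]
```

```bash
python3 -m pendant '[{"tx":-0.0089,"ty":-0.0034,"tz":0,"wx":-0.0554,"wy":-0.0045,"wz":0},{"tx":-0.0089,"ty":-0.0034,"tz":0,"wx":-0.0554,"wy":-0.0045,"wz":0},{"tx":-0.0089,"ty":-0.0034,"tz":0,"wx":-0.0554,"wy":-0.0045,"wz":0},{"tx":-0.0089,"ty":-0.0034,"tz":0,"wx":-0.0554,"wy":-0.0045,"wz":0},{"tx":-0.0089,"ty":-0.0034,"tz":0,"wx":0,"wy":0,"wz":0.0518},{"tx":-0.0089,"ty":-0.0034,"tz":0,"wx":0,"wy":0,"wz":0.0518},{"tx":-0.0089,"ty":-0.0034,"tz":0,"wx":0,"wy":0,"wz":0.0518},{"tx":-0.0089,"ty":-0.0034,"tz":0,"wx":0,"wy":0,"wz":0.0518},{"tx":-0.0089,"ty":-0.0034,"tz":0,"wx":0,"wy":0,"wz":0.0518},{"tx":-0.0089,"ty":-0.0034,"tz":-0.05,"wx":0,"wy":0,"wz":0.0518},{"tx":-0.0089,"ty":-0.0034,"tz":-0.05,"wx":0,"wy":0,"wz":0.0518},{"tx":0,"ty":0,"tz":-0.05,"wx":0,"wy":0,"wz":0},{"tx":0,"ty":0,"tz":0,"wx":0,"wy":0,"wz":0}]'
python3 lip.py
```

```text
time_s: 43.75
position: [0.6367, 0.2221, 0.1431]
eef_rot: [179.1, 5.5, -20.0]
ft_force: [0.6, -0.0, -1.3]
width: 0.0148
finger_force: 61.2
tcp [0.6367 0.2221 0.1431] joints [   7.4   26.1   18.6   87.8    1.7 -152.8] 
lip [0.7648 0.1751 0.1053] L [0.7761 0.2061 0.1048] R [0.7536 0.144  0.1059]
[352 320  10  12 101] [0.787 0.172] [108. 112. 113.]
[393 361   6   6  23] [0.854 0.254] [141. 152. 152.]
```

```bash
python3 -m pendant '[{"tx":0,"ty":0,"tz":-0.09,"wx":0,"wy":0,"wz":0},{"tx":0,"ty":0,"tz":-0.07,"wx":0,"wy":0,"wz":0},{"tx":0,"ty":0,"tz":-0.035,"wx":0,"wy":0,"wz":0},{"tx":0,"ty":0,"tz":-0.02,"wx":0,"wy":0,"wz":0},{"tx":0,"ty":0,"tz":-0.006,"wx":0,"wy":0,"wz":0},{"tx":0,"ty":0,"tz":0,"wx":0,"wy":0,"wz":0}]'
python3 lip.py
```

```text
time_s: 44.55
position: [0.6387, 0.2224, 0.0359]
eef_rot: [179.2, 5.2, -20.0]
ft_force: [-0.0, 0.3, -1.1]
width: 0.0153
finger_force: 61.2
tcp [0.6387 0.2224 0.0359] joints [   7.4   28.7   10.7   77.     1.7 -152.7] 
lip [ 0.7671  0.1755 -0.0011] L [ 0.7783  0.2065 -0.0016] R [ 0.7559  0.1444 -0.0007]
[350 319  14  13 139] [0.786 0.171] [138. 141. 141.]
```

```bash
python3 -m pendant '[{"tx":0,"ty":0,"tz":-0.006,"wx":0,"wy":0,"wz":0},{"tx":0,"ty":0,"tz":0,"wx":0,"wy":0,"wz":0}]'
python3 -m pendant '[{"tx":0,"ty":0,"tz":-0.004,"wx":0,"wy":0,"wz":0},{"tx":0,"ty":0,"tz":0,"wx":0,"wy":0,"wz":0}]'
```

```text
time_s: 44.85
position: [0.6381, 0.2224, 0.0318]
eef_rot: [179.2, 5.3, -20.0]
ft_force: [-0.7, -0.5, -1.2]
width: 0.0152
finger_force: 61.2
time_s: 45.1
position: [0.6379, 0.2223, 0.0295]
eef_rot: [179.2, 5.3, -20.0]
ft_force: [0.4, -0.2, -0.6]
width: 0.0149
finger_force: 61.2
```

```bash
python3 -m pendant '[{"tx":0,"ty":0,"tz":-0.003,"wx":0,"wy":0,"wz":0},{"tx":0.0075,"ty":-0.0027,"tz":0,"wx":0,"wy":0,"wz":0},{"tx":0.0075,"ty":-0.0027,"tz":0,"wx":0,"wy":0,"wz":0},{"tx":0.0075,"ty":-0.0027,"tz":0,"wx":0,"wy":0,"wz":0},{"tx":0.0075,"ty":-0.0027,"tz":0,"wx":0,"wy":0,"wz":0},{"tx":0.0075,"ty":-0.0027,"tz":0,"wx":0,"wy":0,"wz":0},{"tx":0.0075,"ty":-0.0027,"tz":0,"wx":0,"wy":0,"wz":0}]'
python3 -m pendant '[{"tx":0.0075,"ty":-0.0027,"tz":0,"wx":0,"wy":0,"wz":0},{"tx":0,"ty":0,"tz":0,"wx":0,"wy":0,"wz":0}]'
python3 lip.py
python3 - <<'E'
from h import *
d=cam("wrist");g=cv2.cvtColor(d["img"],cv2.COLOR_BGR2GRAY);h=cv2.cvtColor(d["img"],cv2.COLOR_BGR2HSV)
for r in g[0:210:7,170:400:4]: print("".join(" .:-=+*#%@"[min(9,v//26)] for v in r))
E
```

```text
time_s: 45.98
position: [0.6608, 0.2141, 0.0282]
eef_rot: [179.2, 5.3, -20.0]
ft_force: [-0.6, 0.5, -1.0]
width: 0.0149
finger_force: 61.2
time_s: 46.22
position: [0.6646, 0.2127, 0.0282]
eef_rot: [179.2, 5.3, -20.0]
ft_force: [0.6, -0.9, -2.0]
width: 0.0151
finger_force: 61.2
tcp [0.6646 0.2127 0.0282] joints [   6.4   33.    15.5   77.6    1.6 -153.8] 
lip [ 0.7929  0.1657 -0.009 ] L [ 0.8041  0.1967 -0.0095] R [ 0.7817  0.1347 -0.0085]
[380 241  35  13  56] [0.588 0.257] [ 88. 100. 105.]
[360 355   7  12  58] [0.858 0.188] [145. 154. 156.]
[393 361   6   5  21] [0.853 0.254] [144. 155. 155.]
%#*+++*%%%%%%%%%%%%%%%%%%%%%%%%%%@@@@@@@@@@@@@@@@%%#+++*@@
%#++++*%%%%%%%%%%%%%%%%%%%%%%%%%%%@@@@@@@@@@@@@@@%%*++++%@
%#+++++%%%%%%%%%%%%%%%%%%%%%%%%%%%@@@@@@@@@@@@@@@@%+++++%@
%##++++%%%%%%%%%%%%%%%%%%%%%%%%%%%@@@@@@@@@@@@@@@%#++++*%@
%*%++++#%%%%%%%%%%%%%%%%%%%%%%%%%%%@@@@@@@@@@@@@@%#++++##@
%*%++++#%%%%%%%%%%%%%%%%%%%%%%%%%%%%@@@@@@@@@@@@%%*++++%#@
#*+++++*%%%%%%%%%%%%%%%%%%%%%%%%%%%%@@@@@@@@@@@@%%*++++**@
#*++++++%%%%%%%%%%%%%%%%%%%%%%%%%%%%%%@@@@@@@@@%%%++++++*@
#*++++++%%%%%%%%%%%%%%%%%%
[... 571 characters left out ...]
+++%%%%%%%%%%%%%%%%%%%%%%%%%%%%%%%%%%%%%#+++++*@@@+
-+%%*+++++#%%%%%%%%%%%%%%%%%%%%%%%%%%%%%%%%%%%%#+++++%@@#+
-=%%#+++++*%%%%%%%%%%%%%%%%%%%%%%%%%%%%%%%%%%%%*+++++@@@++
--#%#++++++%%%%%%%%%%%%%%%%%%%%%%%%%%%%%%%%%%%%++++++@@@++
--*%#*+++++%%%%%%%%%%%%%%%%%%%%%%%%%%%%%%%%%%%#+++++*%@#++
--=%%#+++++####################################+++++#%@+++
---#%#++++*####################################*++++#%#=++
---*%#*++*######################################*++*#%+---
---=%%*++########################################++*%%=---
----#%#+*###############***######*##*#*#**##*###**+#%#----
----*%############################################*#%+----
----=%%%%%%%%%%%%%%%%%%%%%%%%%%%%%%%%%%%%%%%%%%%%%%%#-::::
```

The bowl has pitched up about 14° in the grip, so the lip is riding over the gland. I back off, tilt the tool to compensate, and check the gland again.

```bash
python3 -m pendant '[{"tx":-0.03,"ty":0.011,"tz":0.006,"wx":0,"wy":0,"wz":0},{"tx":-0.034,"ty":0.012,"tz":0.02,"wx":0.0111,"wy":0.0305,"wz":0},{"tx":0,"ty":0,"tz":0,"wx":0.0111,"wy":0.0305,"wz":0},{"tx":0,"ty":0,"tz":0,"wx":0,"wy":0,"wz":0}]'
python3 lip.py
python3 - <<'E'
from h import *
d=cam("wrist");i=d["img"];cv2.imwrite("pics/w10.png",i);g=cv2.cvtColor(i,cv2.COLOR_BGR2GRAY)
# bowl back-rim width
print("row of rim",[int(v) for v in g[170:215:3,284]])
for y in (150,180,195): print(y,"".join(" .:-=+*#%@"[min(9,v//26)] for v in g[y,150:420:3]))
E
```

```text
time_s: 46.82
position: [0.6323, 0.2235, 0.0387]
eef_rot: [179.1, 17.1, -20.1]
ft_force: [0.4, 0.0, -1.5]
width: 0.0153
finger_force: 61.2
tcp [0.6323 0.2235 0.0387] joints [   5.5   41.7   26.9   91.1    6.4 -155.5] 
lip [ 0.7506  0.1799 -0.0258] L [ 0.7618  0.211  -0.0263] R [ 0.7395  0.1489 -0.0252]
[350 320  12  12 115] [0.787 0.171] [112. 115. 116.]
[368 352  31  37 492] [0.858 0.227] [143. 155. 157.]
[358 355   9  36 196] [0.881 0.186] [140. 149. 151.]
row of rim [173, 173, 174, 173, 173, 172, 172, 172, 171, 195, 221, 219, 173, 35, 36]
150 ---------+%%#*+++++++%%%%%%%%%%%%%%%%%%%%%%%%%%%%%%%%%%%%%%%%%%%%%%%%+++++++*#%%*:::::::::
180 -----------*%%#+++******************************************************+++#%%#:::::::::::
195 +++++++++=--*%%#**********************************************************##%#::::::::::::
```

```bash
python3 -m pendant '[{"tx":0,"ty":0,"tz":-0.01,"wx":0,"wy":0,"wz":0},{"tx":0,"ty":0,"tz":0,"wx":0,"wy":0,"wz":0}]'
python3 -m pendant '[{"tx":0,"ty":0,"tz":-0.006,"wx":0,"wy":0,"wz":0},{"tx":0,"ty":0,"tz":0,"wx":0,"wy":0,"wz":0}]'
```

```text
time_s: 47.18
position: [0.6319, 0.2247, 0.0366]
eef_rot: [179.2, 16.9, -19.9]
ft_force: [-0.5, 0.0, -1.4]
width: 0.0152
finger_force: 61.2
time_s: 47.42
position: [0.6321, 0.2245, 0.0332]
eef_rot: [179.2, 16.9, -20.0]
ft_force: [-1.0, 0.4, -1.6]
width: 0.0153
finger_force: 61.2
```

```bash
python3 -m pendant '[{"tx":0,"ty":0,"tz":-0.006,"wx":0,"wy":0,"wz":0},{"tx":0,"ty":0,"tz":0,"wx":0,"wy":0,"wz":0}]'
python3 -m pendant '[{"tx":0,"ty":0,"tz":-0.006,"wx":0,"wy":0,"wz":0},{"tx":0,"ty":0,"tz":0,"wx":0,"wy":0,"wz":0}]'
```

```text
time_s: 47.68
position: [0.6321, 0.2244, 0.0298]
eef_rot: [179.2, 17.0, -20.0]
ft_force: [-0.8, -0.0, -1.1]
width: 0.0152
finger_force: 61.2
time_s: 47.92
position: [0.6321, 0.2243, 0.0268]
eef_rot: [179.2, 17.0, -20.0]
ft_force: [0.3, -0.2, -0.9]
width: 0.0154
finger_force: 61.2
```

```bash
python3 -m pendant '[{"tx":0,"ty":0,"tz":0,"wx":0.0057,"wy":0.0157,"wz":0},{"tx":0,"ty":0,"tz":0,"wx":0,"wy":0,"wz":0}]'
python3 -m pendant '[{"tx":0,"ty":0,"tz":0,"wx":0.0057,"wy":0.0157,"wz":0},{"tx":0,"ty":0,"tz":0,"wx":0,"wy":0,"wz":0}]'
```

```text
time_s: 48.18
position: [0.6326, 0.2242, 0.0271]
eef_rot: [179.2, 20.0, -20.0]
ft_force: [-3.5, 1.0, 1.8]
width: 0.0151
finger_force: 61.9
time_s: 48.42
position: [0.6326, 0.2243, 0.0271]
eef_rot: [179.2, 22.9, -20.0]
ft_force: [-2.3, 1.2, 4.8]
width: 0.0148
finger_force: 62.7
```

```bash
python3 -m pendant '[{"tx":0.0094,"ty":-0.0034,"tz":0,"wx":0,"wy":0,"wz":0},{"tx":0.0094,"ty":-0.0034,"tz":0,"wx":0,"wy":0,"wz":0},{"tx":0.0094,"ty":-0.0034,"tz":0,"wx":0,"wy":0,"wz":0},{"tx":0.0094,"ty":-0.0034,"tz":0,"wx":0,"wy":0,"wz":0},{"tx":0.0094,"ty":-0.0034,"tz":0,"wx":0,"wy":0,"wz":0},{"tx":0.0094,"ty":-0.0034,"tz":0,"wx":0,"wy":0,"wz":0}]'
python3 -m pendant '[{"tx":0.0075,"ty":-0.0027,"tz":0,"wx":0,"wy":0,"wz":0},{"tx":0,"ty":0,"tz":0,"wx":0,"wy":0,"wz":0}]'
```

```text
time_s: 49.18
position: [0.659, 0.2146, 0.0275]
eef_rot: [179.1, 23.2, -20.0]
ft_force: [-19.4, 4.0, 8.8]
width: 0.0148
finger_force: 62.5
time_s: 49.42
position: [0.6646, 0.2126, 0.0269]
eef_rot: [179.2, 22.9, -20.0]
ft_force: [-1.8, 0.4, 3.5]
width: 0.0146
finger_force: 62.6
```

```bash
python3 -m pendant '[{"tx":0.0075,"ty":-0.0027,"tz":0,"wx":0,"wy":0,"wz":0},{"tx":0,"ty":0,"tz":0,"wx":0,"wy":0,"wz":0}]'
python3 - <<'E'
from h import *
d=cam("scene");i=d["img"];h=cv2.cvtColor(i,cv2.COLOR_BGR2HSV)[...,2]
for r in h[300:345:1,325:400]: print("".join(" .:-=+*#%@"[min(9,v//26)] for v in r))
d=cam("wrist");g=cv2.cvtColor(d["img"],cv2.COLOR_BGR2GRAY)
for r in g[0:80:7,170:400:4]: print("".join(" .:-=+*#%@"[min(9,v//26)] for v in r))
E
```

```text
time_s: 49.68
position: [0.6684, 0.2113, 0.0271]
eef_rot: [179.2, 22.9, -20.0]
ft_force: [-1.4, -0.9, 2.7]
width: 0.0148
finger_force: 62.5
++++++++++=-------------=++++++++++++++++++++++++++=======+==--------==++++
++++++++++=------------==++++++++++++++++++++++++++++=====+=----------=++++
++++++++++=------------=+++++++++++++++++++++++++++++++=====----------==+++
++++++++++=-----------==++++++++++++++++++++++++++++++++=+=------------=+++
++++++++++=-----------=++++++++++++++++++++++++++++++++++==-------------=++
++++++++++=----------==++++++++++++++++++++++++++++++++++==-------------==+
++++++++++=----------=++++++++++++++++++++++++++++++++++==---------------=+
++++++++++=---------==++++++++++++++++++++++++++++++++++==----------------=
++++++++++=---------=+++++++++++++++++++++++++++++++++++=------------------
++++++++++=---------=++++++++++++++++++++++++++++++++++==------------------
++++++++++==-------==++++++++++++++++++++++++++++++++++==------------------
+++++++++++=-------=+++++++++++++++++++++++++++++++++++=-------------------
++++++++++==------==++++++++++++++++++++++++++++
[... 2467 characters left out ...]
%%%%%%%%%%%%%%%%%%%%%%%%%%%%%%%%%%%%%%%%%%%%%#++++*
+++++%%%%%%%%%%%%%%%%%%%%%%%%%%%%%%%%%%%%%%%%%%%%%%%*+++++
+++++%%%%%%%%%%%%%%%%%%%%%%%%%%%%%%%%%%%%%%%%%%%%%%%++++++
+++++#%%%%%%%%%%%%%%%%%%%%%%%%%%%%%%%%%%%%%%%%%%%%%#+++++*
#++++*%%%%%%%%%%%%%%%%%%%%%%%%%%%%%%%%%%%%%%%%%%%%%#++++*#
%+++++%%%%%%%%%%%%%%%%%%%%%%%%%%%%%%%%%%%%%%%%%%%%%*++++##
#+++++%%%%%%%%%%%%%%%%%%%%%%%%%%%%%%%%%%%%%%%%%%%%%+++++**
++++++#%%%%%%%%%%%%%%%%%%%%%%%%%%%%%%%%%%%%%%%%%%%%+++++++
++++++*%%%%%%%%%%%%%%%%%%%%%%%%%%%%%%%%%%%%%%%%%%%#+++++++
+++++++%%%%%%%%%%%%%%%%%%%%%%%%%%%%%%%%%%%%%%%%%%%*+++++++
+++++++%%%%%%%%%%%%%%%%%%%%%%%%%%%%%%%%%%%%%%%%%%%+++++++*
+++++++#%%%%%%%%%%%%%%%%%%%%%%%%%%%%%%%%%%%%%%%%%%+++++++*
```

```bash
python3 -m pendant '[{"tx":0,"ty":0,"tz":0.002,"wx":-0.0095,"wy":-0.0261,"wz":0},{"tx":-0.004,"ty":0.0015,"tz":0.003,"wx":-0.0095,"wy":-0.0261,"wz":0},{"tx":-0.004,"ty":0.0015,"tz":0.004,"wx":-0.0095,"wy":-0.0261,"wz":0},{"tx":0,"ty":0,"tz":0.006,"wx":-0.0095,"wy":-0.0261,"wz":0},{"tx":0,"ty":0,"tz":0.006,"wx":-0.0095,"wy":-0.0261,"wz":0},{"tx":0,"ty":0,"tz":0.006,"wx":-0.0095,"wy":-0.0261,"wz":0},{"tx":0,"ty":0,"tz":0.006,"wx":-0.0095,"wy":-0.0261,"wz":0},{"tx":0,"ty":0,"tz":0,"wx":0,"wy":0,"wz":0}]'
python3 - <<'E'
from h import *
d=cam("wrist");g=cv2.cvtColor(d["img"],cv2.COLOR_BGR2GRAY)
for r in g[0:205:8,170:400:4]: print("".join(" .:-=+*#%@"[min(9,v//26)] for v in r))
E
```

```text
time_s: 50.78
position: [0.662, 0.2135, 0.0428]
eef_rot: [179.1, -11.9, -19.9]
ft_force: [-0.4, -0.4, -1.8]
width: 0.015
finger_force: 62.8
--=+***####%%%######*****++#%%%%%%%%%%%%%%%%%%%%%%%*+----=
==++***##############****+==%%%%%%%%%%%%%%%%%%%%%#*+=-----
-=*+****###########*****++*=#%%%%%%%%%%%%%%%%%%%%%++=-----
=+*=+*******************+==**%%%%%%%%%%%%%%%%%%%%%++-----+
==++++****************+++=+#%%%%%%%%%%%%%%%%%%%%#*++-----+
+-==+=+++***********+++===*%%%%%%%%%%%%%%%%%%%%%%++=----=+
=====-==+++++++++++++====*%%%%%%%%%%%%%%%%%%%%%#*++-------
-=====##====++++++===-=**%%%%%%%%%%%%%%%%%%%%%%%+++-------
--====*%#+=+=-----===+#%%%%%%%%%%%%%%%%%%%%%%%%%*++-------
=======%%%%***+++++**#%%%%%%%%%%%%%%%%%%%%%%%%%*++=------=
-======%%%%%%%%%%%%%%%%%%%%%%%%%%%%%%%%%%%%%%%%*++-------+
+--====*%%%%%%%%%%%%%%%%%%%%%%%%%%%%%%%%%%%%%%*+++-------*
*======+%#*+*%%%%%%%%%%%%%%%%%%%%%%%%%%%%%%%%%*+++------=#
#=====--+++++*%%%%%%%%%%%%%%%%%%%%%%%%%%%%%%%#*++-------+#
+=------+++++*##*#%%%%%%%%%%%%%%%%%%%%%%%%%%%#*++------=*%
++------=++++**+++%%%%%%%%%%%%%%%%%%%%%%%%%%%%+++------+#%
++=------+++++*+++++%%%%%%%%%%%%%%%%%%%%%%%%#*++=------*%%
*+=------+++++*+++++++#%%%%%%%%%%%%%%%%%%%%%%*+*------=#%#
*++=-----=+++++*++++++*#%%%%%%%%%%%%%%%%%%%%%*++------*#%*
**+=------+++++*++++++++*%%%%%%%%%%%%%%%%%%%*++=-----=#%%=
:+++------+++++++++++++++********************++=-----+#%*=
:+++=----+++++++++++++++++*+******************++-----*%%=-
:-+++---=++++++++++++++++++++******************++---=#%*--
::+++=--++++++++++++++++++++++*******************=--*%%-::
::-++=-++++++++++++++++++++++++*******************==#%#:::
:::+++=+++++++++++++++++++++++++*******************+#%-:::
```

```bash
python3 -m pendant '[{"tx":0,"ty":0,"tz":0.06,"wx":0,"wy":0,"wz":0},{"tx":0,"ty":0,"tz":0.1,"wx":0,"wy":0,"wz":0},{"tx":-0.01,"ty":0,"tz":0.1,"wx":0,"wy":0,"wz":0},{"tx":-0.0159,"ty":0,"tz":0.05,"wx":0,"wy":0,"wz":-0.0556},{"tx":-0.0159,"ty":0,"tz":0,"wx":0,"wy":0,"wz":-0.0556},{"tx":-0.0159,"ty":0,"tz":0,"wx":0,"wy":0,"wz":-0.0556},{"tx":-0.0159,"ty":0,"tz":0,"wx":0,"wy":0,"wz":-0.0556},{"tx":-0.0159,"ty":0,"tz":0,"wx":0,"wy":0,"wz":-0.0556},{"tx":-0.0159,"ty":0,"tz":0,"wx":0,"wy":0,"wz":-0.0556},{"tx":-0.0159,"ty":0,"tz":0,"wx":0,"wy":0,"wz":-0.0556},{"tx":-0.0159,"ty":0,"tz":0,"wx":0,"wy":0,"wz":-0.0556},{"tx":-0.0159,"ty":0,"tz":0,"wx":0,"wy":0,"wz":-0.0556},{"tx":-0.0159,"ty":0,"tz":0,"wx":0,"wy":0,"wz":-0.0556},{"tx":-0.0159,"ty":0,"tz":0,"wx":0,"wy":0,"wz":-0.0556},{"tx":-0.0159,"ty":0,"tz":0,"wx":0,"wy":0,"wz":-0.0556},{"tx":-0.0159,"ty":0,"tz":0,"wx":0,"wy":0,"wz":-0.0556},{"tx":-0.0159,"ty":0,"tz":0,"wx":0,"wy":0,"wz":-0.0556}]'
python3 -m pendant '[{"tx":-0.0159,"ty":0,"tz":0,"wx":0,"wy":0,"wz":-0.0556},{"tx":-0.0159,"ty":0,"tz":0,"wx":0,"wy":0,"wz":-0.0556},{"tx":-0.0159,"ty":0,"tz":0,"wx":0,"wy":0,"wz":-0.0556},{"tx":-0.0159,"ty":0,"tz":0,"wx":0,"wy":0,"wz":-0.0556},{"tx":-0.0159,"ty":0,"tz":0,"wx":0,"wy":0,"wz":-0.0556},{"tx":-0.0159,"ty":0,"tz":0,"wx":0,"wy":0,"wz":-0.0556},{"tx":-0.0159,"ty":0,"tz":0,"wx":0,"wy":0,"wz":-0.0556},{"tx":-0.0159,"ty":0,"tz":0,"wx":0,"wy":0,"wz":-0.0556},{"tx":0,"ty":0,"tz":0,"wx":0,"wy":0,"wz":-0.0556}]'
python3 - <<'E'
from h import *
np.set_printoptions(suppress=True,precision=4)
s=manip.sense();print(s["joints"].round(1))
d=cam("wrist");g=cv2.cvtColor(d["img"],cv2.COLOR_BGR2GRAY)
for r in g[0:205:12,170:400:5]: print("".join(" .:-=+*#%@"[min(9,v//26)] for v in r))
E
```

```text
time_s: 52.95
position: [0.5484, 0.2127, 0.1987]
eef_rot: [179.1, -12.1, -160.5]
ft_force: [0.6, -1.0, -1.9]
width: 0.0148
finger_force: 62.9
time_s: 54.08
position: [0.4847, 0.2125, 0.1994]
eef_rot: [179.2, -12.1, 109.4]
ft_force: [0.1, -0.3, -2.2]
width: 0.0148
finger_force: 63.0
[  2.7  -6.4 -12.   87.2  11.8  73.1]
---+***%%%%%%%%%%%%%%%%%%%%%%%%%%%%%%%%%%%+===
-===***%%%%%%%%%%%%%%%%%%%%%%%%%%%%%%%%%%%====
----****%%%%%%%%%%%%%%%%%%%%%%%%%%%%%%%%%#====
==--+***%%%%%%%%%%%%%%%%%%%%%%%%%%%%%%%%%+===*
-====****%%%%%%%%%%%%%%%%%%%%%%%%%%%%%%%%=====
-=---****%%%%%%%%%%%%%%%%%%%%%%%%%%%%%%%#=====
--==-=****%%%%%%%%%%%%%%%%%%%%%%%%%%%%%%+=====
=-==--*****%%%%%%%%%%%%%%%%%%%%%%%%%%%%%======
+=----+****%%%%%%%%%%%%%%%%%%%%%%%%%%%%#=====*
#=----=************+*%%%%%%%%%%%%%%%%%%+=====#
#+-----**+***####***+==#%%%%%%%%%%%%%%%=====*%
%#=----++*####%%###**+==#%%%%%%%%%%%%%#=====#%
%#+----=**###%%%####*++*+*%%%%%%%%%%%%+====*%%
+%#=----+*#########**+=+**#%%%%%%%%%%%=====#%*
:%#+---=++***-----**+==+*#############*===*%#=
:=%#=-=++###+++++===++#################+==#%+=
+-#%+-++################################+*%#==
::-%####################%%%%%%%%%%%%%%%%%#%===
```

```bash
python3 -m pendant '[{"tx":0.0157,"ty":0.003,"tz":-0.0247,"wx":-0.0393,"wy":-0.0138,"wz":0},{"tx":0.0157,"ty":0.003,"tz":-0.0247,"wx":-0.0393,"wy":-0.0138,"wz":0},{"tx":0.0157,"ty":0.003,"tz":-0.0247,"wx":-0.0393,"wy":-0.0138,"wz":0},{"tx":0.0157,"ty":0.003,"tz":-0.0247,"wx":-0.0393,"wy":-0.0138,"wz":0},{"tx":-0.0033,"ty":0.0103,"tz":0.022,"wx":-0.0349,"wy":-0.0123,"wz":0},{"tx":-0.0033,"ty":0.0103,"tz":0.022,"wx":-0.0349,"wy":-0.0123,"wz":0},{"tx":-0.0033,"ty":0.0103,"tz":0.022,"wx":-0.0349,"wy":-0.0123,"wz":0},{"tx":0,"ty":0,"tz":0,"wx":0,"wy":0,"wz":0},{"tx":-0.008,"ty":0.022,"tz":0.026,"wx":-0.0384,"wy":-0.0135,"wz":0},{"tx":-0.008,"ty":0.022,"tz":0.026,"wx":-0.0384,"wy":-0.0135,"wz":0},{"tx":-0.008,"ty":0.022,"tz":0.026,"wx":-0.0384,"wy":-0.0135,"wz":0},{"tx":0,"ty":0,"tz":0,"wx":0,"wy":0,"wz":0},{"tx":-0.004,"ty":0.02,"tz":0.02,"wx":-0.0384,"wy":-0.0135,"wz":0},{"tx":0,"ty":0,"tz":0,"wx":0,"wy":0,"wz":0}]'
python3 - <<'E'
from h import *
d=cam("wrist");g=cv2.cvtColor(d["img"],cv2.COLOR_BGR2GRAY)
for r in g[0:205:14,170:400:5]: print("".join(" .:-=+*#%@"[min(9,v//26)] for v in r))
E
```

```text
time_s: 55.88
position: [0.4963, 0.2767, 0.2279]
eef_rot: [-178.6, 67.2, 111.5]
ft_force: [0.2, 0.2, -1.9]
width: 0.0151
finger_force: 63.0
===*############@@@@@@@@%############**###+===
====##########%@@@@@@@@@#############**##*====
====###########@@@@@@@@@#############*###*====
+===+##########%@@@@@@@#############**##%+===+
=====###########@@@@@@@#############@%@@%=====
=====*###########@@@@@############%@%@@%+=====
======#############%@@###########@@%%@@#======
+=====##############################*##*=====+
*+====+################################======*
#*=====*##############################*=====*#
#*+====+##############################+====+*#
*#*=====##############################=====*#*
=*#+===+******************************+===+#*%
==#*+=+********************************+==*#**
++*#*+*****************+**+*****+*+*+***++#*--
```

```bash
python3 -m pendant '[{"tx":0,"ty":-0.02,"tz":0.06,"wx":0,"wy":0,"wz":0},{"tx":0.005,"ty":-0.05,"tz":0.03,"wx":0.0513,"wy":0.0181,"wz":0},{"tx":0.01,"ty":-0.08,"tz":0,"wx":0.0513,"wy":0.0181,"wz":0},{"tx":0.01,"ty":-0.08,"tz":0,"wx":0.0513,"wy":0.0181,"wz":0},{"tx":0.01,"ty":-0.08,"tz":0,"wx":0.0513,"wy":0.0181,"wz":0},{"tx":0.01,"ty":-0.08,"tz":0,"wx":0.0513,"wy":0.0181,"wz":0},{"tx":0.012,"ty":-0.083,"tz":0,"wx":0,"wy":0,"wz":-0.0556},{"tx":0.012,"ty":-0.083,"tz":0,"wx":0,"wy":0,"wz":-0.0556},{"tx":0.012,"ty":-0.083,"tz":0,"wx":0,"wy":0,"wz":-0.0556},{"tx":0.012,"ty":-0.083,"tz":0,"wx":0,"wy":0,"wz":0},{"tx":0.012,"ty":-0.083,"tz":0,"wx":0,"wy":0,"wz":0},{"tx":0.012,"ty":-0.083,"tz":0,"wx":0,"wy":0,"wz":0},{"tx":0.015,"ty":-0.083,"tz":-0.04,"wx":0,"wy":0,"wz":0},{"tx":0,"ty":-0.083,"tz":-0.1,"wx":0,"wy":0,"wz":0},{"tx":0,"ty":0,"tz":-0.1,"wx":0,"wy":0,"wz":0},{"tx":0,"ty":0,"tz":-0.1,"wx":0,"wy":0,"wz":0},{"tx":0,"ty":0,"tz":-0.06,"wx":0,"wy":0,"wz":0},{"tx":0,"ty":0,"tz":0,"wx":0,"wy":0,"wz":0}]'
```

```text
time_s: 58.18
position: [0.5599, -0.2403, 0.0764]
eef_rot: [179.9, 21.1, 79.9]
ft_force: [0.1, -0.6, -0.7]
width: 0.0153
finger_force: 62.8
```

```bash
python3 -m pendant '[{"tx":0,"ty":0,"tz":-0.06,"wx":0.011,"wy":-0.002,"wz":0},{"tx":0,"ty":0,"tz":-0.03,"wx":0,"wy":0,"wz":0},{"tx":0,"ty":0,"tz":-0.006,"wx":0,"wy":0,"wz":0},{"tx":0,"ty":0,"tz":0,"wx":0,"wy":0,"wz":0}]'
python3 -m pendant '[{"tx":0,"ty":0,"tz":-0.006,"wx":0,"wy":0,"wz":0},{"tx":0,"ty":0,"tz":0,"wx":0,"wy":0,"wz":0}]'
```

```text
time_s: 58.68
position: [0.5612, -0.2398, 0.0293]
eef_rot: [179.9, 19.2, 79.8]
ft_force: [0.3, 0.0, -1.8]
width: 0.0151
finger_force: 62.9
time_s: 58.92
position: [0.5608, -0.2395, 0.0253]
eef_rot: [180.0, 19.2, 79.8]
ft_force: [0.3, -0.3, -0.7]
width: 0.0149
finger_force: 62.9
```

```bash
python3 -m pendant '[{"tx":0,"ty":0,"tz":-0.003,"wx":0,"wy":0,"wz":0},{"tx":0,"ty":0,"tz":0,"wx":0,"wy":0,"wz":0}]'
python3 -m pendant '[{"tx":0,"ty":0,"tz":0,"wx":0,"wy":0,"wz":0},{"tx":0,"ty":0,"tz":0,"wx":0,"wy":0,"wz":0},{"tx":0,"ty":0,"tz":0,"wx":0,"wy":0,"wz":0},{"tx":0,"ty":0,"tz":0,"wx":0,"wy":0,"wz":0},{"tx":0,"ty":0,"tz":0,"wx":0,"wy":0,"wz":0},{"tx":0,"ty":0.01,"tz":0.04,"wx":0,"wy":0,"wz":0},{"tx":0,"ty":0.02,"tz":0.08,"wx":0,"wy":0,"wz":0},{"tx":0,"ty":0,"tz":0.1,"wx":0,"wy":0,"wz":0},{"tx":0,"ty":0,"tz":0.1,"wx":0.0528,"wy":-0.0093,"wz":0},{"tx":0,"ty":0,"tz":0.1,"wx":0.0528,"wy":-0.0093,"wz":0},{"tx":-0.02,"ty":-0.08,"tz":0,"wx":0,"wy":0,"wz":0},{"tx":0,"ty":0,"tz":0,"wx":0,"wy":0,"wz":0}]' 1
cat > fin.py <<'E'
from h import *
d=cam("wrist");i=d["img"];h=cv2.cvtColor(i,cv2.COLOR_BGR2HSV)
# scoop mask
m=((h[...,1]<60)&(h[...,2]>110)).astype(np.uint8);n,l,st,c=cv2.connectedComponentsWithStats(m)
for k in range(1,n):
    if st[k,4]>800: print("wrist blob",st[k],plane(d,[c[k]],.01)[0].round(3))
d=cam("scene");i=d["img"];h=cv2.cvtColor(i,cv2.COLOR_BGR2HSV);e=cv2.imread("pics/scene0.png");a=cv2.absdiff(i,e).max(2)
n,l,st,c=cv2.connectedComponentsWithStats(((a>30)&(h[...,1]<60)&(h[...,2]>70)).astype(np.uint8))
for k in range(1,n):
    if 15<st[k,4]<1500 and c[k,1]>160: print(st[k],plane(d,[c[k]],.013)[0,:2].round(3),i[l==k].mean(0).round())
E
python3 fin.py
```

```text
time_s: 59.18
position: [0.5605, -0.2394, 0.0234]
eef_rot: [180.0, 19.2, 79.8]
ft_force: [0.2, -0.9, -1.6]
width: 0.0148
finger_force: 62.9
time_s: 60.68
position: [0.55, -0.2674, 0.2338]
eef_rot: [-180.0, -0.1, 79.6]
ft_force: [-0.2, 1.1, -0.4]
width: 0.0853
finger_force: 0.0
wrist blob [ 443    0  117  106 5519] [ 0.793 -0.175  0.01 ]
wrist blob [ 253    9   72  104 7072] [ 0.577 -0.145  0.01 ]
wrist blob [  51  109   51  141 4343] [ 0.32  -0.219  0.01 ]
wrist blob [   0  237   70  115 5177] [ 0.206 -0.338  0.01 ]
wrist blob [  199   283   196    82 10616] [ 0.528 -0.435  0.01 ]
wrist blob [ 67 383  38  37 837] [ 0.213 -0.535  0.01 ]
[374 173  24  14  73] [0.375 0.228] [108. 104. 102.]
[430 178   9   4  27] [0.353 0.359] [149. 154. 156.]
[428 183  12  10  80] [0.38  0.356] [111. 115. 116.]
[466 183  11   9  68] [0.361 0.459] [145. 150. 151.]
[459 185   6   5  21] [0.365 0.433] [158. 163. 165.]
[453 186  18  23 191] [0.404 0.428] [113. 117. 118.]
[467 195   6   7  22] [0.4   0.451] [151. 156. 158.]
[ 206  203   50   41 1298] [ 0.576 -0.148] [131. 130. 132.]
[180 259  19  15 125] [ 0.707 -0.218] [139. 147. 147.]
```

Run:
```python
from h import *
d=cam("scene");i=d["img"]
for z in (.07,.083,.1): print(z,[(p[:2]-[.4515,.3707]).round(3).tolist() for p in plane(d,[[471.5,187.5],[462,197],[434,186]],z)])
g=cv2.cvtColor(i,cv2.COLOR_BGR2GRAY)
for r in cv2.resize(g[165:222,410:490],None,fx=1.5,fy=.8): print("".join(" .:-=+*#%@"[min(9,v//24)] for v in r))
e=cv2.cvtColor(cv2.imread("pics/scene0.png"),cv2.COLOR_BGR2GRAY)
print("bystander shifts (px):")
for n,(x0,y0,x1,y1) in dict(breaker=(178,258,218,302),jar=(274,286,306,326),contactor=(286,148,314,190),battery=(416,246,480,304),sd=(338,150,410,196),rail=(192,132,258,162)).items():
    t=e[y0:y1,x0:x1];r=cv2.matchTemplate(g[y0-12:y1+12,x0-12:x1+12],t,cv2.TM_CCOEFF_NORMED);_,v,_,p=cv2.minMaxLoc(r);print(n,p[0]-12,p[1]-12,round(v,2))
s=i[195:250,195:262];h=cv2.cvtColor(s,cv2.COLOR_BGR2HSV)
for r in h[::2,:,2]: print("".join(" .:-=+*#%@"[min(9,v//26)] for v in r))
```

```text
0.07 [[-0.037, 0.06], [-0.003, 0.033], [-0.026, -0.033]]
0.083 [[-0.026, 0.054], [0.008, 0.027], [-0.015, -0.038]]
0.1 [[-0.011, 0.046], [0.022, 0.02], [-0.0, -0.044]]
------------------------------------------------------------------------------------------------------------------------
---------------------------------------========+++++++++==========------------------------------------------------------
---------------------------------======+++++++++++++++++++++++++++=======-----------------------------------------------
-------------------------------==+++++++++++==================+++++++++++====-------------------------------------------
---------------------------===++++++++===============================++++++++====---------------------------------------
-------------------------==+++++++========================================++++++++===-----------------------------------
-------==================++++++================================================++++++===--------------------------------
-------==++++++++++++++++++++====================================================++++
[... 5953 characters left out ...]
++++++++++=-----=+++
--===---------==================++++++++++++++++++++++++==------=++
-------------------================+++++++++++++++++++++=----------
--------------------------============+++++++++++++++++=-----------
--------------------------------=========+++++++++++++=------------
---------------------------------------====++++++++++=-------------
--------------------------------------------===+++++=-------==++==-
--------------------------------------------------=-----===++++++++
-----------------------------------------------------==++++++++++++
-------------------------------------------------===+++++++++++++++
----------------------------------------------==+++++++++++++++++++
```

```bash
python3 -c "
from station import manip
print(manip.sense()['time_s'],manip.hand_in())"
```

```text
the job is handed in; nothing more can be done
60.825 None
```

Handed in at 60.8 s: by my camera checks all five glands are in the dish, four from the first scoopful and the fifth, which jumped over the bin's back wall onto the bench, in a second; the scoop lies released on the bench clear of the shelf, and the bystanders had not moved, except the screwdriver, which the arm hid at the last check.

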